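# Set the length stop of a portion cutter and push the cheese up to it

## Task

Get the cheese ready for portioning on the lever cutter: push the length stop along its rail until it clicks into the notch at the red clip, then push the block of cheese so that it lies flat along the back fence with its end up against the stop. Only push - the cheese must not be lifted or tipped - and be gentle at the end, so that the stop stays clicked in its notch. Leave the bottle, jar, bowl, spoon, ramekin and cut portions where they are.

Things in the scene. Friction and masses are not known exactly. Their poses are not given: they have to be found in the camera images.
- cutter: Lever portion cutter, fixed on the worktop: white board 190 mm (x) by 510 mm (y), its top 30 mm above the worktop. Origin: on the worktop, below the cutting line (y = 0); x points away from the robot across the board, y to the robot's left along it. The board spans x -95..95, y -230..280 mm. The side y > 0 is the infeed, where the cheese lies; y < 0 is the stop's side
- fence_face (a point): Steel back fence along the board: this point is the foot of its working face (towards the robot) at the cutting line, x = 75 mm in the cutter frame, 30 mm above the worktop. The fence runs along y over the whole board, its top 85 mm above the worktop. Axes as the cutter's
- blade_pivot (a point): Pivot of the blade, behind the fence at x = 105, y = 0 mm in the cutter frame, 112 mm above the worktop, in a bracket x 85..125, y -22..22 mm, 130 mm high. The blade arm with black handle is fixed upright, leaning away from the robot, up to 450 mm above the worktop; nothing of it stands nearer the robot than x = 60 mm
- rail_end (a point): Right-hand (-y) end of the stop's rail, top face, 48 mm above the worktop: a steel bar 12 mm wide along y at x = -75 mm in the cutter frame, from y = -225 to -28 mm, with three V notches, 9 mm wide, in its top, centred at y = -113, -83 and -53 mm. Axes as the cutter's
- stop_mark (a point): The length stop: black saddle 34 mm (x) by 40 mm (y), 34 to 68 mm above the worktop, sliding along the rail only; this point is the centre of its top, right over the click pin's tip. It starts at the right of all three notches, at y -180..-143 mm in the cutter frame, so it goes towards +y; it can be pushed on the saddle's end, 20 mm from this point, or on the plate. Its travel is y -185..-42 mm
- stop_face (a point): Point on the face of the stop plate that meets the cheese (its +y side): 3 mm towards +y from stop_mark, at x = 43 mm in the cutter frame, 60 mm above the worktop. The plate is 6 mm thick, stands out from the saddle's middle over the board to x = 61 mm, 34 to 88 mm above the worktop. Axes as the cutter's
- click_pin (a joint): Height of the stop's sprung click pin (m), a steel pin with a 16 mm blue knob, on the saddle, top 95 mm above the worktop: about 0.002 while it rides on the rail, 0 to -0.001 when dropped into a notch. It moves by itself; leave the knob. The stop slides with about 2 N; from 3 to 5 mm before any notch it drops in by itself (the force dips), then takes about 10 N to push out, either way
- red_clip: Red index clip, 16 by 16 mm, fixed on the front edge of the board (x = -105 mm in the cutter frame), top 40 mm above the worktop; it sits at the wanted notch (same y in the cutter frame; any of the three). Origin: middle of its underside, 14 mm above the worktop; axes as the cutter's. The two other notches have the same clips in grey
- cheese: Block of firm yellow cheese, loose on the board at the infeed side, 64 mm (x) by 200 mm (y) by 60 mm high, 0.5 to 1 kg. Origin: centre of its underside; y along its length. It starts 5 to 35 mm clear of the fence and slightly askew (under 8 degrees); pushing it over the board takes 2 to 8 N
- cheese_lead (a point): Centre of the cheese's end face on its -y side, the one that goes to the stop, 30 mm above its underside. Axes as the cheese's
- cheese_tail (a point): Centre of the cheese's other end face (+y side), 30 mm above its underside. Axes as the cheese's
- oil_bottle: Oil bottle with yellow cap, 74 mm wide, 248 mm tall, standing behind the fence, left of the blade. Origin: centre of its underside
- spice_jar: Square brown spice jar with wooden lid, 52 mm wide, 113 mm tall, behind the fence further right. Origin: centre of its underside
- bowl: Steel bowl, 190 mm wide, 75 mm high, behind the fence on the infeed side. Origin: centre of its underside
- spoon: Kitchen spoon with wooden handle, 240 mm long, lying behind the fence on the stop's side. Origin: underside, near its middle
- ramekin: White ramekin, 76 mm wide, 42 mm high, beyond the left-hand end of the board, towards the robot. Origin: centre of its underside
- portion_a: Cut portion of cheese, 64 by 50 by 60 mm, standing on a shallow steel tray (220 by 150 mm, 22 mm high) beyond the right-hand end of the board. Origin: centre of its underside
- portion_b: Second cut portion, the same, on the same tray. Origin: centre of its underside
Mind the look-alikes: they are no part of the job. What is shaped like the cheese but blue or pink is not meant.

How it is judged:
By the outcome, as a careful person would: the job done as asked, in the order asked, and still so for the second after the job is handed in, with the robot touching nothing.
It also fails if it takes over 67 s, if anything falls off the work surface, if the arm or the gripper's body presses on something with over 40 N, if the wrist force passes 120 N, or if a joint passes its speed limit or range.

## Robot

A 6-joint arm with a two-finger parallel gripper is mounted at the origin on the work surface. World frame = base frame: x ahead of the robot, y to its left, z up, the work surface at z = 0. Lengths are in m, angles in rad, forces in N, time in s.
With the tool pointing down it reaches from about 0.25 to 0.725 m from the base axis. Payload 4 kg.
Tool frame: the origin (TCP) lies at the very end of the fingers, on their centre line; the grasp point (between the pads) lies 19 mm behind it; x points along the fingers, y is the direction in which the jaws open and shut, and the axes are right-handed (so a half turn about x gives the same grasp; the last joint's range is limited). The gripper opens to 85 mm and grips with 20 to 120 N. Pads are 22 mm wide; open, the fingers measure 114 mm over their backs; the gripper's body (76 mm by 85 mm) begins 54 mm behind the grasp point. The pads swing forward as they close: fully open they stand 13 mm farther back than shut.
Start: joints at [1.207, 0.241, 0.005, 1.335, 0, 1.571], TCP at [0.178, 0.467, 0.231] pointing down, gripper open.
Joint ranges: [-2.72, 2.72], [-1.05, 1.87], [-1.09, 1.28], [-1.99, 2.15], [-1.42, 1.44], [-3.14, 3.14]. Speed limits (rad/s): [2.79, 2.79, 3.14, 3.14, 3.14, 3.14].

## Interface

Orientations are given as a unit quaternion [x, y, z, w].
In Python, from workcell import get_obs, camera, job_done gives the robot as it stands. The module is installed in compiled form; this text tells all that it offers.
- The arm moves only by the tool arm_command, never from a script. Its argument "motion" is a list of rows, each an object of numbers: "x", "y", "z": the shift along the tool's x, y, z in m; "roll": the turn about the tool's x in rad; "fingers": the opening, from 0 (shut) to 1 (fully open). A call has 1 to 20 rows; each row shifts and turns the pose as measured when the row begins, along the tool's axes as they then stand; what a row does not reach is not made up. A row lasts 1/12 s, in which the tool goes at most 41.7 mm and 7.16 degrees, less where a joint would pass 70% of its speed; a pose out of reach is approached as far as the arm can. A call is refused whole if a number of a shift passes 0.0417 or a number of a turn 0.125, either way. A call with a gripper value outside its range is refused whole. The fingers move at their own pace and stop on an object; the grip force is fixed at half the most. Time passes only in rows, so rows that do not move let the fingers close. It gives the time, the measured TCP pose, the force and the opening at its end, in the units of the state.
- get_obs(): the state, without advancing time (a new reading comes with each control period).
- camera(name): name is "scene" or "top" or "wrist"; returns a dict with "frame" (480x640x3 uint8, red, green, blue), "intrinsics" (3x3 intrinsics, pixels), "rvec" (rotation vector, rad) and "tvec" (3), from world to camera coordinates, as OpenCV has them. Camera axes: x right, y down, z forward; pixel columns grow to the right and rows downward; lengths in m; the calibration is good to about 2 mm. A picture is of the moment at which its call begins. There is no depth.
- job_done(): hands the job in, once; it reports no verdict.
The state is a dict: "clock": time; "joint_pos": joint angles; "joint_vel": joint speeds; "tau": joint torques, N m; "eef_pos": TCP position; "tool_rot": TCP orientation; "ft_force": force on the tool from outside, world axes, zero at the start; "ft_torque": the same for the moment, N m; "grip_width": finger opening in m.
Only numpy, scipy, OpenCV 4.12 (cv2) and the standard library are available. Lean on these libraries where they do the work, as an engineer would, in place of code of your own. Each camera call takes 0.05 s, during which the arm holds its last target.

## Working session

There is one attempt and no reset: what is moved stays moved. The work goes in short steps, Python scripts to look and compute and a tool call to move; the robot and the scene stay as the last step left them, time stands still between calls to the robot, and variables do not carry over. Pictures are saved under pics/ and viewed, and the job is handed in when it is done.

Besides the shell and the picture viewer there is one more tool, called by a JSON object that holds its "method" and its "body", one argument or row to a line. arm_command: Moves the arm, as the interface text tells. Its arguments: {"type":"object","properties":{"motion":{"type":"array","items":{"type":"object","properties":{"x":{"type":"number"},"y":{"type":"number"},"z":{"type":"number"},"roll":{"type":"number"},"fingers":{"type":"number"}}}}},"required":["motion"]}

```bash
mkdir -p pics
cat > h.py <<'E'
import numpy as np, cv2
from workcell import get_obs, camera, job_done
def snap(n,f):
    c=camera(n); cv2.imwrite('pics/'+f+'.png',c['frame'][:,:,::-1]); np.savez('pics/'+f+'.npz',K=c['intrinsics'],r=c['rvec'],t=c['tvec'],f=c['frame']); return c
def ray(c,uv,z):
    R=cv2.Rodrigues(np.array(c['r']).reshape(3))[0]; t=np.array(c['t']).reshape(3); K=c['K']
    d=R.T@np.linalg.inv(K)@np.array([uv[0],uv[1],1.]); o=-R.T@t
    return o+d*(z-o[2])/d[2]
def proj(c,P):
    return cv2.projectPoints(np.array(P,float).reshape(-1,3),c['r'],c['t'],c['K'],None)[0].reshape(-1,2)
def L(f): return dict(np.load('pics/'+f+'.npz'))
E
python3 - <<'E'
from h import *
for n in ['scene','top','wrist']: snap(n,n+'0'); c=L(n+'0'); R=cv2.Rodrigues(c['r'])[0]; print(n,-R.T@c['t'].reshape(3))
o=get_obs(); print({k:np.round(v,3) for k,v in o.items()})
E
```

```text
scene [ 1.23980198 -0.77693364  1.03297667]
top [ 0.2979158  -0.04083931  1.25633922]
wrist [0.10714175 0.4934105  0.37344475]
{'clock': np.float64(0.15), 'joint_pos': array([1.207, 0.241, 0.004, 1.335, 0.   , 1.571]), 'joint_vel': array([-0.001, -0.002,  0.003,  0.001,  0.002, -0.   ]), 'tau': array([ 1.0000e-03, -3.7263e+01,  2.5264e+01,  1.2000e-02,  0.0000e+00,
        0.0000e+00]), 'eef_pos': array([0.178, 0.467, 0.231]), 'tool_rot': array([ 0.127,  0.696, -0.128,  0.695]), 'ft_force': array([ 0.079, -0.02 , -0.531]), 'ft_torque': array([ 0.041,  0.003, -0.004]), 'grip_width': np.float64(0.086)}
```

View pics/top0.png

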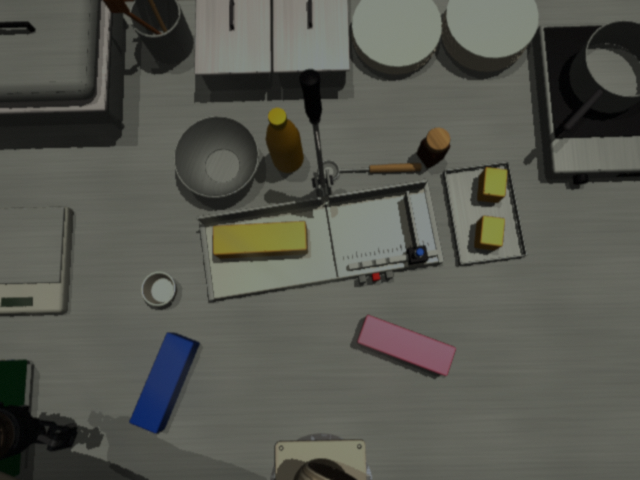

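View pics/scene0.png

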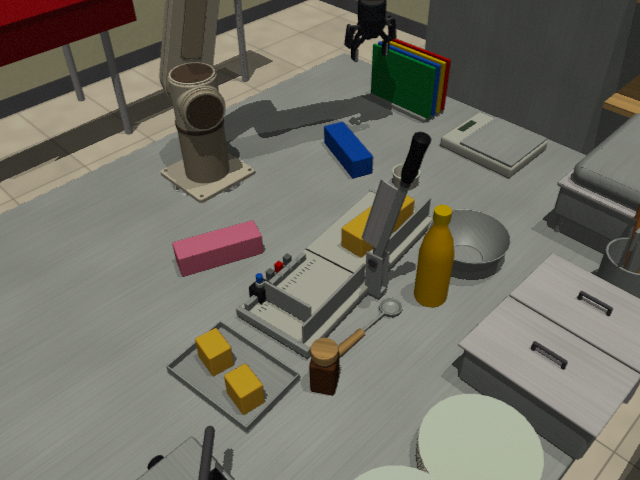

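View pics/wrist0.png

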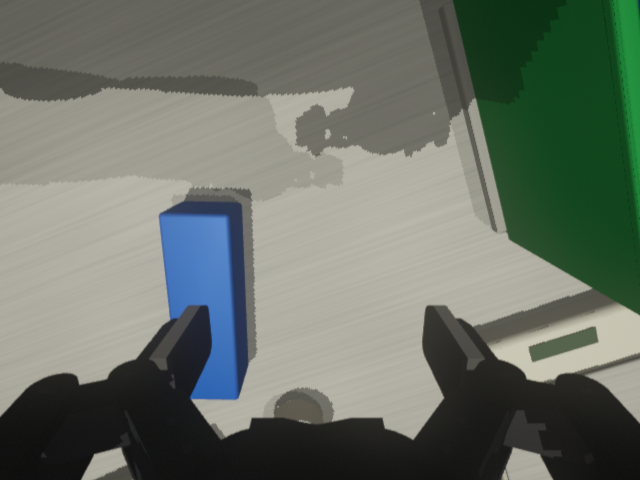

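The top view shows the board around px (200-440, 185-298), rotated a few degrees. The cheese is at about (260,238), the stop knob at (420,253) and the red clip at about (376,277). I'll enlarge these areas.

Run:
```python
from h import *
c=L('top0'); f=c['f'][:,:,::-1]
def crop(x0,y0,w,h,s,n):
    im=cv2.resize(f[y0:y0+h,x0:x0+w],None,fx=s,fy=s,interpolation=cv2.INTER_CUBIC)
    im=cv2.convertScaleAbs(im,alpha=1.5)
    for i in range(0,w,10):
        cv2.line(im,(i*s,0),(i*s,6 if i%50 else 14),(0,0,255),1)
        if i%20==0: cv2.putText(im,str(x0+i),(i*s,20),0,.35,(0,0,255),1)
    for i in range(0,h,10):
        cv2.line(im,(0,i*s),(6,i*s),(0,0,255),1); cv2.putText(im,str(y0+i),(8,i*s+4),0,.35,(0,0,255),1)
    cv2.imwrite('pics/'+n+'.png',im)
crop(325,175,125,120,6,'c1'); crop(190,185,150,125,5,'c2')
```

```text
(no output)
```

View pics/c1.png

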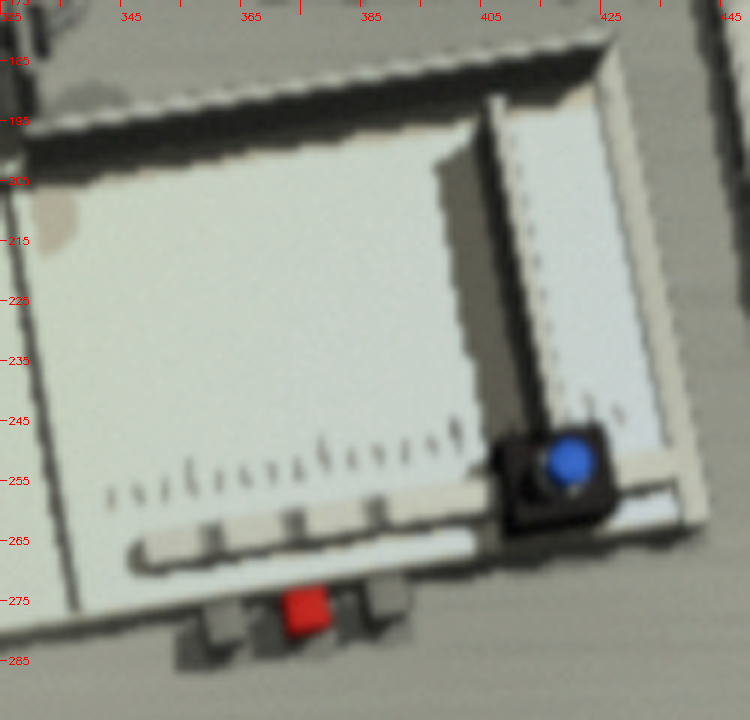

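View pics/c2.png

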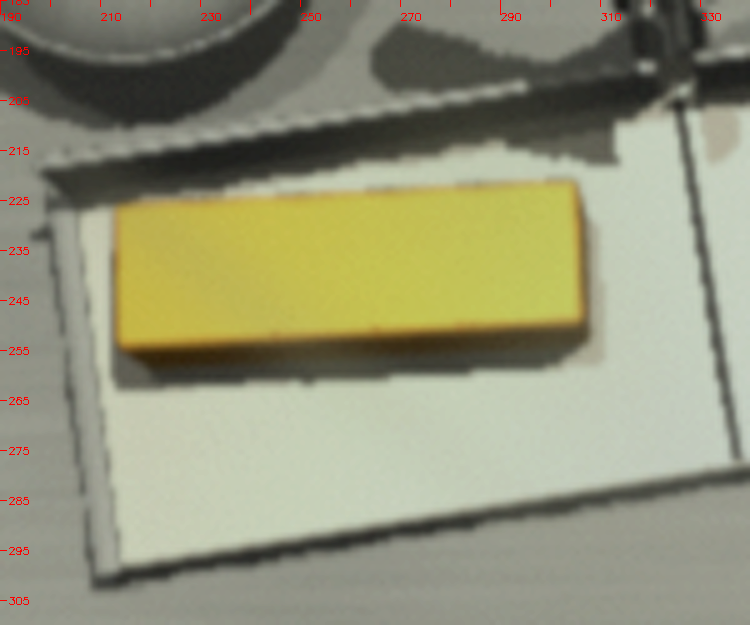

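```bash
cat >> h.py <<'E'
def c2w(p,P):
    P=np.array(P,float).reshape(-1,3); c,s=np.cos(p[2]),np.sin(p[2])
    return np.c_[p[0]+c*P[:,0]-s*P[:,1], p[1]+s*P[:,0]+c*P[:,1], P[:,2]]
E
python3 - <<'E'
from h import *
from scipy.optimize import least_squares
c=L('top0')
feat=[((376,276.5),(-105,-83,40)),((362,278.7),(-105,-53,40)),((389.5,274.5),(-105,-113,40)),
((360,264),(-75,-53,48)),((373.7,262),(-75,-83,48)),((387.5,259.5),(-75,-113,48)),((337.7,277),(-95,0,30)),
((198.5,219),(75,280,85)),((426,181.5),(75,-230,85))]
uv=np.array([f[0] for f in feat]); P=np.array([f[1] for f in feat])/1e3
r=least_squares(lambda p:(proj(c,c2w(p,P))-uv).ravel(),[.45,-.05,0],loss='soft_l1')
p=r.x; print(p,np.degrees(p[2])); print(np.round(proj(c,c2w(p,P))-uv,1))
np.save('p.npy',p)
def inv(w): 
    d=w[:2]-p[:2]; cc,s=np.cos(p[2]),np.sin(p[2]); return np.array([cc*d[0]+s*d[1],-s*d[0]+cc*d[1]])*1e3
print('knob',inv(ray(c,(420,252),.095)))
for uv in [(213,226),(305,221),(306.5,249),(213.5,254)]:
    w=ray(c,uv,.09); print(uv,w,inv(w))
print('corner',inv(ray(c,(213,298.5),.03)), inv(ray(c,(209,301),.03)), inv(ray(c,(438,264),.03)))
q=[ray(c,u,.068) for u in [(407.5,247),(425.5,245.5),(427.5,259),(410,263)]]
print([inv(x) for x in q])
print(proj(c,c2w(p,np.array([[-95,280,30],[-95,-230,30],[95,-230,30],[75,0,30]])/1e3)))
E
```

```text
[ 0.53390609 -0.03457523  0.13824106] 7.920629433900913
[[-0.1 -0.4]
 [ 0.3 -0.3]
 [-0.1 -0.6]
 [ 0.1  0.4]
 [ 0.   0.2]
 [-0.2  0.4]
 [-0.1  1.3]
 [-2.3 -0.2]
 [ 3.7 -0.6]]
knob [ -75.8132327  -178.10533991]
(213, 226) [0.55181296 0.21561288 0.09      ] [ 52.21225812 245.33370542]
(305, 221) [0.55744181 0.01885621 0.09      ] [30.67410949 49.67844792]
(306.5, 249) [0.49679155 0.01668244 0.09      ] [-29.69709605  55.88309668]
(213.5, 254) [0.49119288 0.21380901 0.09      ] [ -8.07807999 251.90056027]
corner [-94.4290595  277.04419915] [-98.43796553 286.42125266] [ -99.7095842  -223.49852118]
[array([ -57.05015465, -158.49308843]), array([ -60.14896053, -197.16396449]), array([ -89.64144299, -195.77111026]), array([ -92.03995087, -157.31295687])]
[[211.70027565 298.97568549]
 [440.48521362 261.43611766]
 [424.01787761 179.49212223]
 [325.19571515 204.24716391]]
```

```bash
cat >> h.py <<'E'
from scipy.spatial.transform import Rotation as Ro
def inv(p,w):
    d=np.array(w[:2])-p[:2]; cc,s=np.cos(p[2]),np.sin(p[2]); return np.array([cc*d[0]+s*d[1],-s*d[0]+cc*d[1]])*1e3
def st(goal=None):
    p=np.load('p.npy'); o=get_obs(); R=Ro.from_quat(o['tool_rot']).as_matrix()
    yaw=lambda v:np.degrees(np.arctan2(v[1],v[0])-p[2])
    cc,s=np.cos(p[2]),np.sin(p[2]); F=o['ft_force']
    print('t',o['clock'],'tcp cutter mm',np.round(inv(p,o['eef_pos']),1),'z',round(o['eef_pos'][2]*1e3,1),'down',np.round(R[:,0],3),'tooly ang in cutter',round(yaw(R[:,1]),1),'toolz',round(yaw(R[:,2]),1),'F cutter',np.round([cc*F[0]+s*F[1],-s*F[0]+cc*F[1],F[2]],1),'w',o['grip_width'],'q6',np.round(o['joint_pos'],2))
    if goal is not None:
        g=c2w(p,np.array(goal)/1e3)[0]; print('tool delta mm',np.round(R.T@(g-o['eef_pos'])*1e3,1))
E
python3 - <<'E'
from h import *
st((-75,-225,150))
p=np.load('p.npy');c=L('top0')
print('bottle cap',inv(p,ray(c,(278,117),.248)),'spoon',inv(p,ray(c,(412,167),.01)))
E
```

```text
t 0.15 tcp cutter mm [-283.7  545.7] z 230.6 down [-0.001 -0.002 -1.   ] tooly ang in cutter 61.2 toolz -28.8 F cutter [ 0.1 -0.  -0.5] w 0.08550253582979205 q6 [1.21 0.24 0.   1.34 0.   1.57]
tool delta mm [  81.5 -575.   553.8]
bottle cap [203.94644772  66.08655758] spoon [ 134.36917604 -212.56973704]
```

{"method": "arm_command", "body": {
  "motion": [
    {"roll": 0.119,"fingers": 0},
    {"roll": 0.119,"fingers": 0},
    {"roll": 0.119,"fingers": 0},
    {"roll": 0.119,"fingers": 0},
    {"roll": 0.119,"fingers": 0},
    {"roll": 0.119,"fingers": 0},
    {"roll": 0.119,"fingers": 0},
    {"roll": 0.119,"fingers": 0},
    {"roll": 0.116,"fingers": 0},
    {"y": 0.01,"z": 0.037},
    {"y": 0.01,"z": 0.037},
    {"y": 0.01,"z": 0.037},
    {"y": 0.01,"z": 0.037},
    {"y": 0.01,"z": 0.037},
    {"y": 0.01,"z": 0.037},
    {"y": 0.01,"z": 0.037},
    {"y": 0.01,"z": 0.037}
  ]
}}

```text
schema error: expected keys x, y, z, roll, fingers
```

```bash
python3 -c "
from h import *
st((-75,-225,150))"
```

```text
t 0.15 tcp cutter mm [-283.7  545.7] z 230.6 down [-0.001 -0.002 -1.   ] tooly ang in cutter 61.2 toolz -28.8 F cutter [ 0.1 -0.  -0.5] w 0.08550253582979205 q6 [1.21 0.24 0.   1.34 0.   1.57]
tool delta mm [  81.5 -575.   553.8]
```

All keys are needed in each row.

{"method": "arm_command", "body": {
  "motion": [
    {"x": 0,"y": 0,"z": 0,"roll": 0.119,"fingers": 0},
    {"x": 0,"y": 0,"z": 0,"roll": 0.119,"fingers": 0},
    {"x": 0,"y": 0,"z": 0,"roll": 0.119,"fingers": 0},
    {"x": 0,"y": 0,"z": 0,"roll": 0.119,"fingers": 0},
    {"x": 0,"y": 0,"z": 0,"roll": 0.119,"fingers": 0},
    {"x": 0,"y": 0,"z": 0,"roll": 0.119,"fingers": 0},
    {"x": 0,"y": 0,"z": 0,"roll": 0.119,"fingers": 0},
    {"x": 0,"y": 0,"z": 0,"roll": 0.119,"fingers": 0},
    {"x": 0,"y": 0,"z": 0,"roll": 0.116,"fingers": 0},
    {"x": 0,"y": 0.01,"z": 0.037,"roll": 0,"fingers": 0},
    {"x": 0,"y": 0.01,"z": 0.037,"roll": 0,"fingers": 0},
    {"x": 0,"y": 0.01,"z": 0.037,"roll": 0,"fingers": 0},
    {"x": 0,"y": 0.01,"z": 0.037,"roll": 0,"fingers": 0},
    {"x": 0,"y": 0.01,"z": 0.037,"roll": 0,"fingers": 0},
    {"x": 0,"y": 0.01,"z": 0.037,"roll": 0,"fingers": 0}
  ]
}}

```text
clock: 1.4
eef_pos: [0.2557, 0.2467, 0.2244]
tool_rot: [0.47, 0.523, -0.479, 0.525]
ft_force: [1.6, -0.2, 0.6]
grip_width: 0.0001
```

```bash
python3 -c "
from h import *
st((-75,-225,150))"
```

```text
t 1.4 tcp cutter mm [-236.7  316.9] z 224.4 down [-0.006 -0.012 -1.   ] tooly ang in cutter -2.3 toolz -92.3 F cutter [ 1.5 -0.4  0.6] w 0.0001426505754241982 q6 [ 0.77 -0.03 -0.32  1.29 -0.    2.24]
tool delta mm [ 79.  183.9 534.1]
```

{"method": "arm_command", "body": {
  "motion": [
    {"x": 0,"y": 0.013,"z": 0.038,"roll": -0.02,"fingers": 0},
    {"x": 0,"y": 0.013,"z": 0.038,"roll": -0.02,"fingers": 0},
    {"x": 0,"y": 0.013,"z": 0.038,"roll": 0,"fingers": 0},
    {"x": 0,"y": 0.013,"z": 0.038,"roll": 0,"fingers": 0},
    {"x": 0,"y": 0.013,"z": 0.038,"roll": 0,"fingers": 0},
    {"x": 0,"y": 0.013,"z": 0.038,"roll": 0,"fingers": 0},
    {"x": 0,"y": 0.013,"z": 0.038,"roll": 0,"fingers": 0},
    {"x": 0,"y": 0.013,"z": 0.038,"roll": 0,"fingers": 0},
    {"x": 0,"y": 0.013,"z": 0.038,"roll": 0,"fingers": 0},
    {"x": 0,"y": 0.013,"z": 0.038,"roll": 0,"fingers": 0},
    {"x": 0,"y": 0.013,"z": 0.038,"roll": 0,"fingers": 0},
    {"x": 0,"y": 0.013,"z": 0.038,"roll": 0,"fingers": 0},
    {"x": 0,"y": 0.013,"z": 0.038,"roll": 0,"fingers": 0},
    {"x": 0,"y": 0.013,"z": 0.038,"roll": 0,"fingers": 0}
  ]
}}

```text
clock: 2.57
eef_pos: [0.5084, -0.2794, 0.2274]
tool_rot: [0.461, 0.533, -0.467, 0.535]
ft_force: [0.6, 0.5, 0.6]
grip_width: -0.0001
```

```bash
python3 -c "
from h import *
st((-75,-225,150))"
```

```text
t 2.5667 tcp cutter mm [ -58.9 -238.9] z 227.4 down [-0.004 -0.008 -1.   ] tooly ang in cutter 0.1 toolz -89.9 F cutter [0.7 0.4 0.6] w -5.912996454578892e-05 q6 [-0.5   0.4   0.22  1.39 -0.01  0.93]
tool delta mm [ 77.4 -15.6 -14.6]
```

{"method": "arm_command", "body": {
  "motion": [
    {"x": 0.03,"y": -0.008,"z": 0,"roll": 0,"fingers": 0},
    {"x": 0.03,"y": -0.008,"z": -0.002,"roll": 0,"fingers": 0},
    {"x": 0.03,"y": 0,"z": -0.003,"roll": 0,"fingers": 0},
    {"x": 0.03,"y": 0,"z": 0,"roll": 0,"fingers": 0},
    {"x": 0,"y": 0,"z": 0,"roll": 0,"fingers": 0}
  ]
}}

```text
clock: 2.98
eef_pos: [0.5007, -0.293, 0.1037]
tool_rot: [0.464, 0.525, -0.47, 0.537]
ft_force: [-1.3, 0.1, -0.4]
grip_width: 0.0001
```

```bash
python3 -c "
from h import *
st((-75,-233,55))
snap('wrist','w1');snap('top','t1')"
```

```text
t 2.9833 tcp cutter mm [ -68.5 -251.4] z 103.7 down [ 0.008 -0.018 -1.   ] tooly ang in cutter -0.6 toolz -90.6 F cutter [-1.3  0.3 -0.4] w 5.633377252141495e-05 q6 [-0.52  0.47 -0.01  1.08 -0.01  0.92]
tool delta mm [ 48.3  -7.  -19.2]
```

View pics/w1.png

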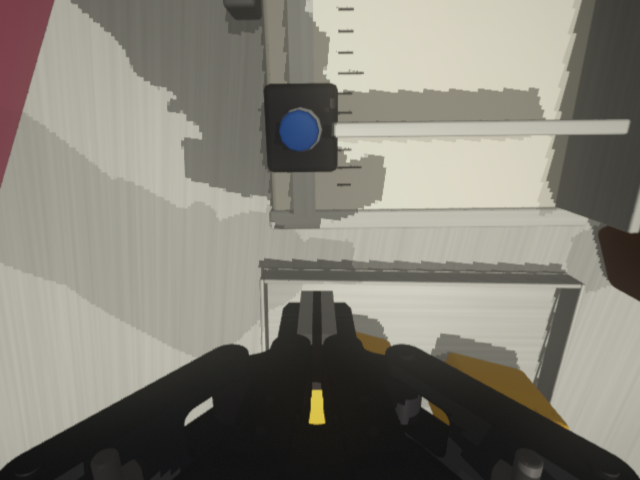

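View pics/t1.png

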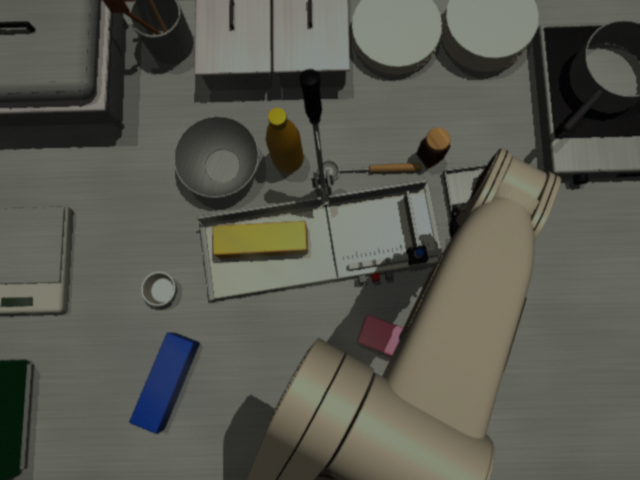

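```bash
python3 -c "
from h import *
p=np.load('p.npy');c=L('top0')
for u in [(477,245),(479,220),(502,246),(483,196)]: print(u,inv(p,ray(c,u,.07)))
w=L('w1')
print('knob',inv(p,ray(w,(300,130),.095)),'saddle end',inv(p,ray(w,(301,171),.068)), 'plate tip',inv(p,ray(w,(629,121),.088)),inv(p,ray(w,(629,133),.088)))
"
```

```text
(477, 245) [ -77.3775376  -305.50376555]
(479, 220) [ -24.40846902 -321.07354315]
(502, 246) [ -88.2223053  -357.58918098]
(483, 196) [  26.48766975 -340.69396786]
knob [ -74.32746725 -176.82358388] saddle end [ -75.30605029 -196.27464707] plate tip [  61.22450361 -174.9336195 ] [  62.44871174 -179.69726315]
```

{"method": "arm_command", "body": {
  "motion": [
    {"x": 0,"y": -0.007,"z": -0.018,"roll": -0.01,"fingers": 0},
    {"x": 0,"y": 0,"z": 0,"roll": 0,"fingers": 0},
    {"x": 0.02,"y": 0,"z": 0,"roll": 0,"fingers": 0},
    {"x": 0.02,"y": 0,"z": 0,"roll": 0,"fingers": 0},
    {"x": 0.005,"y": 0,"z": 0,"roll": 0,"fingers": 0},
    {"x": 0,"y": 0,"z": 0,"roll": 0,"fingers": 0}
  ]
}}

```text
clock: 3.58
eef_pos: [0.5057, -0.2823, 0.079]
tool_rot: [0.463, 0.515, -0.464, 0.552]
ft_force: [-0.2, 0.7, 1.3]
grip_width: 0.0002
```

```bash
python3 -c "
from h import *
st((-75,-212,55))"
```

```text
t 3.5833 tcp cutter mm [ -62.1 -241.5] z 79.0 down [ 0.039 -0.035 -0.999] tooly ang in cutter 0.2 toolz -89.9 F cutter [-0.1  0.7  1.3] w 0.0001813587465568514 q6 [-0.5   0.46 -0.09  0.97 -0.01  0.93]
tool delta mm [ 22.4 -13.6 -30.4]
```

{"method": "arm_command", "body": {
  "motion": [
    {"x": 0,"y": 0,"z": 0,"roll": 0,"fingers": 0},
    {"x": 0,"y": 0,"z": 0,"roll": 0,"fingers": 0},
    {"x": 0,"y": 0,"z": 0,"roll": 0,"fingers": 0}
  ]
}}

```text
clock: 3.83
eef_pos: [0.5088, -0.2838, 0.0843]
tool_rot: [0.464, 0.513, -0.463, 0.555]
ft_force: [-0.7, 0.7, 0.3]
grip_width: -0.0005
```

```bash
python3 -c "
from h import *
st((-75,-212,55)); print(get_obs()['joint_vel'])"
```

```text
t 3.8333 tcp cutter mm [ -59.2 -243.4] z 84.3 down [ 0.045 -0.038 -0.998] tooly ang in cutter 0.2 toolz -89.9 F cutter [-0.6  0.8  0.3] w -0.0005323390534557464 q6 [-0.5   0.46 -0.08  0.97 -0.01  0.93]
tool delta mm [ 27.3 -16.8 -32.7]
[ 0.00115227 -0.01696349  0.02339008  0.01265896 -0.00091291  0.00058136]
```

{"method": "arm_command", "body": {
  "motion": [
    {"x": 0.012,"y": -0.01,"z": -0.004,"roll": 0,"fingers": 0},
    {"x": 0.012,"y": -0.009,"z": -0.004,"roll": 0,"fingers": 0}
  ]
}}

```text
clock: 4.0
eef_pos: [0.4954, -0.2822, 0.0645]
tool_rot: [0.464, 0.508, -0.462, 0.559]
ft_force: [-0.3, 0.6, -0.3]
grip_width: 0.0004
```

```bash
python3 -c "
from h import *
st((-75,-220,56)); print(get_obs()['joint_vel'])"
```

```text
t 4.0 tcp cutter mm [ -72.2 -239.9] z 64.5 down [ 0.057 -0.044 -0.997] tooly ang in cutter 0.3 toolz -89.9 F cutter [-0.3  0.7 -0.3] w 0.00038247325115385193 q6 [-0.51  0.45 -0.16  0.89 -0.01  0.92]
tool delta mm [  7.3  -3.1 -20.4]
[-0.04703789 -0.03837144 -0.4240759  -0.47907878  0.00713418 -0.0519639 ]
```

{"method": "arm_command", "body": {
  "motion": [
    {"x": 0.007,"y": -0.002,"z": -0.007,"roll": 0,"fingers": 0},
    {"x": 0.003,"y": -0.002,"z": -0.008,"roll": 0,"fingers": 0}
  ]
}}

```text
clock: 4.17
eef_pos: [0.4893, -0.2688, 0.0536]
tool_rot: [0.465, 0.507, -0.462, 0.559]
ft_force: [0.5, 0.2, -0.4]
grip_width: -0.0004
```

```bash
python3 -c "
from h import *
st((-75,-212,56)); print(get_obs()['joint_vel'])"
```

```text
t 4.1667 tcp cutter mm [ -76.5 -225.8] z 53.6 down [ 0.058 -0.045 -0.997] tooly ang in cutter 0.1 toolz -90.0 F cutter [ 0.5  0.1 -0.4] w -0.00040984530529951743 q6 [-0.5   0.44 -0.2   0.85 -0.01  0.94]
tool delta mm [ -3.1   1.6 -13.7]
[ 0.11464399 -0.09278505 -0.2645907  -0.1782049  -0.01249822  0.12364701]
```

{"method": "arm_command", "body": {
  "motion": [
    {"x": 0,"y": 0,"z": -0.008,"roll": 0,"fingers": 0},
    {"x": 0,"y": 0,"z": -0.008,"roll": 0,"fingers": 0},
    {"x": 0.001,"y": -0.001,"z": -0.008,"roll": 0,"fingers": 0},
    {"x": 0.001,"y": -0.001,"z": -0.008,"roll": 0,"fingers": 0}
  ]
}}

```text
clock: 4.5
eef_pos: [0.4851, -0.2399, 0.0529]
tool_rot: [0.463, 0.503, -0.465, 0.563]
ft_force: [-0.4, -8.1, 1.8]
grip_width: 0.0
```

```bash
python3 -c "
from h import *
st((-75,-150,56))"
```

```text
t 4.5 tcp cutter mm [ -76.6 -196.6] z 52.9 down [ 0.062 -0.058 -0.996] tooly ang in cutter 0.0 toolz -90.2 F cutter [-1.5 -8.   1.8] w 4.2576766276283136e-05 q6 [-0.44  0.41 -0.26  0.82 -0.03  0.99]
tool delta mm [ -6.1   1.8 -46.3]
```

{"method": "arm_command", "body": {
  "motion": [
    {"x": -0.002,"y": 0,"z": -0.006,"roll": 0,"fingers": 0},
    {"x": -0.002,"y": 0,"z": -0.006,"roll": 0,"fingers": 0},
    {"x": 0,"y": 0,"z": -0.006,"roll": 0,"fingers": 0},
    {"x": 0,"y": 0,"z": -0.006,"roll": 0,"fingers": 0}
  ]
}}

```text
clock: 4.83
eef_pos: [0.4836, -0.2214, 0.0582]
tool_rot: [0.459, 0.496, -0.471, 0.567]
ft_force: [-0.4, -6.4, -3.8]
grip_width: 0.0001
```

```bash
python3 -c "
from h import *
st((-75,-150,56))"
```

```text
t 4.8333 tcp cutter mm [ -75.6 -178.1] z 58.2 down [ 0.065 -0.08  -0.995] tooly ang in cutter -0.1 toolz -90.4 F cutter [-1.3 -6.2 -3.8] w 7.903417272665563e-05 q6 [-0.4   0.38 -0.29  0.81 -0.05  1.03]
tool delta mm [ -0.2   0.4 -28.2]
```

{"method": "arm_command", "body": {
  "motion": [
    {"x": 0,"y": 0,"z": -0.011,"roll": 0,"fingers": 0},
    {"x": 0,"y": 0,"z": -0.011,"roll": 0,"fingers": 0}
  ]
}}

```text
clock: 5.0
eef_pos: [0.4813, -0.2049, 0.0583]
tool_rot: [0.456, 0.491, -0.476, 0.57]
ft_force: [-2.9, -8.4, 1.2]
grip_width: 0.0002
```

```bash
python3 -c "
from h import *
st((-75,-150,56)); snap('top','t2'); snap('wrist','w2')
p=np.load('p.npy'); 
f=L('t2')['f'][175:295,325:450,::-1]; cv2.imwrite('pics/t2c.png',cv2.convertScaleAbs(cv2.resize(f,None,fx=5,fy=5,interpolation=2),alpha=1.5))"
```

```text
t 5.0 tcp cutter mm [ -75.6 -161.4] z 58.3 down [ 0.065 -0.095 -0.993] tooly ang in cutter -0.4 toolz -90.7 F cutter [-4.  -7.9  1.2] w 0.00018424820345799554 q6 [-0.36  0.36 -0.32  0.79 -0.07  1.07]
tool delta mm [  1.1   0.4 -11.6]
```

View pics/w2.png

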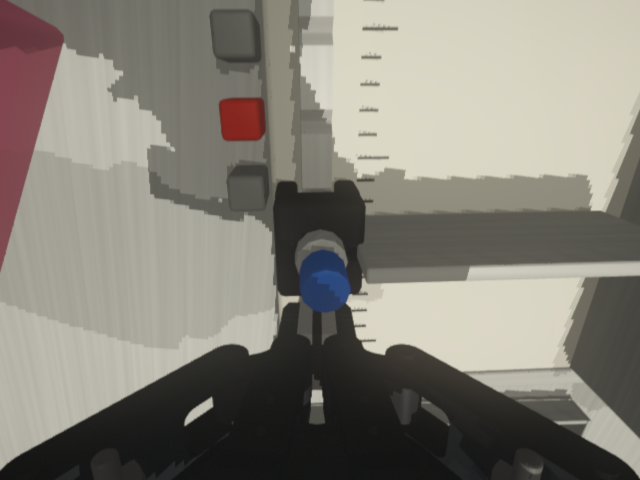

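View pics/t2c.png

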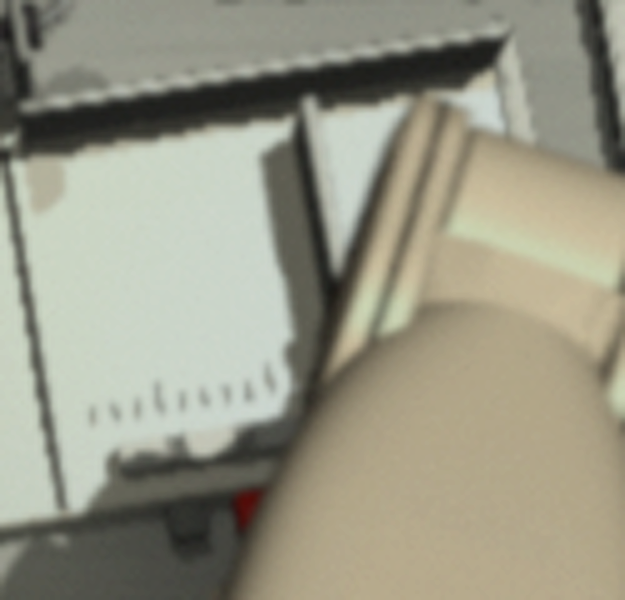

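```bash
python3 -c "
from h import *
p=np.load('p.npy')
c=L('t2');w=L('w2')
print('tip',inv(p,ray(L('top0'),(407.5,191.5),.088)),inv(p,ray(c,(387,195),.088)))
print('clip',inv(p,ray(w,(242,119),.04)),'saddle front top L/R',inv(p,ray(w,(285,183),.068)),inv(p,ray(w,(355,182),.068)),'knob',inv(p,ray(w,(325,283),.095)),'plate tip',inv(p,ray(w,(636,270),.088)))
"
```

```text
tip [  58.99090279 -177.85176492] [  58.62253598 -133.06271053]
clip [-103.88080854  -81.33649985] saddle front top L/R [ -86.94522811 -100.52906557] [ -62.48654005 -100.61980191] knob [ -74.96534838 -125.34629866] plate tip [  32.00294751 -128.01264179]
```

{"method": "arm_command", "body": {
  "motion": [
    {"x": 0,"y": 0,"z": -0.01,"roll": 0,"fingers": 0},
    {"x": 0,"y": 0,"z": -0.01,"roll": 0,"fingers": 0}
  ]
}}

```text
clock: 5.27
eef_pos: [0.4801, -0.1862, 0.058]
tool_rot: [0.455, 0.489, -0.476, 0.571]
ft_force: [-2.3, -9.3, 0.9]
grip_width: -0.0
```

```bash
python3 -c "
from h import *
st((-75,-150,56)); print(get_obs()['joint_vel'])"
```

```text
t 5.2667 tcp cutter mm [ -74.2 -142.8] z 58.0 down [ 0.068 -0.099 -0.993] tooly ang in cutter -0.4 toolz -90.7 F cutter [-3.5 -8.9  0.9] w -1.372793570965997e-05 q6 [-0.33  0.35 -0.34  0.78 -0.07  1.11]
tool delta mm [ 2.7 -0.9  7. ]
[ 0.20127523 -0.08036115 -0.12808536 -0.08003132 -0.04748446  0.2235169 ]
```

{"method": "arm_command", "body": {
  "motion": [
    {"x": 0.001,"y": 0,"z": -0.009,"roll": 0,"fingers": 0}
  ]
}}

```text
clock: 5.35
eef_pos: [0.4799, -0.1836, 0.0581]
tool_rot: [0.452, 0.484, -0.481, 0.575]
ft_force: [-4.1, -33.5, 3.9]
grip_width: 0.0002
```

```bash
python3 -c "
from h import *
st((-75,-150,56)); print(get_obs()['joint_vel'])"
```

```text
t 5.35 tcp cutter mm [ -74.  -140.2] z 58.1 down [ 0.069 -0.116 -0.991] tooly ang in cutter -0.6 toolz -90.9 F cutter [ -8.6 -32.6   3.9] w 0.00018750301228284488 q6 [-0.31  0.35 -0.35  0.77 -0.09  1.13]
tool delta mm [ 3.3 -1.   9.5]
[ 0.16078541 -0.05815256 -0.10426814 -0.12049004 -0.23823374  0.20473435]
```

{"method": "arm_command", "body": {
  "motion": [
    {"x": 0,"y": 0,"z": -0.002,"roll": 0,"fingers": 0}
  ]
}}

```text
clock: 5.43
eef_pos: [0.48, -0.1842, 0.0588]
tool_rot: [0.451, 0.481, -0.483, 0.576]
ft_force: [0.1, -3.3, -1.7]
grip_width: 0.0001
```

```bash
python3 -c "
from h import *
st((-75,-150,56)); snap('wrist','w3'); snap('top','t3')
f=L('t3')['f'][175:295,325:450,::-1]; cv2.imwrite('pics/t3c.png',cv2.convertScaleAbs(cv2.resize(f,None,fx=5,fy=5,interpolation=2),alpha=1.5)); st()"
```

```text
t 5.4333 tcp cutter mm [ -74.  -140.7] z 58.8 down [ 0.069 -0.123 -0.99 ] tooly ang in cutter -0.6 toolz -91.1 F cutter [-0.3 -3.3 -1.7] w 7.392401970814457e-05 q6 [-0.31  0.34 -0.35  0.77 -0.1   1.13]
tool delta mm [ 3.9 -1.   8.8]
t 5.5333 tcp cutter mm [ -73.8 -140.1] z 58.8 down [ 0.07  -0.121 -0.99 ] tooly ang in cutter -0.6 toolz -91.0 F cutter [-2.5 -6.6  1.1] w 9.548791691606104e-05 q6 [-0.31  0.34 -0.35  0.77 -0.09  1.13]
```

View pics/w3.png

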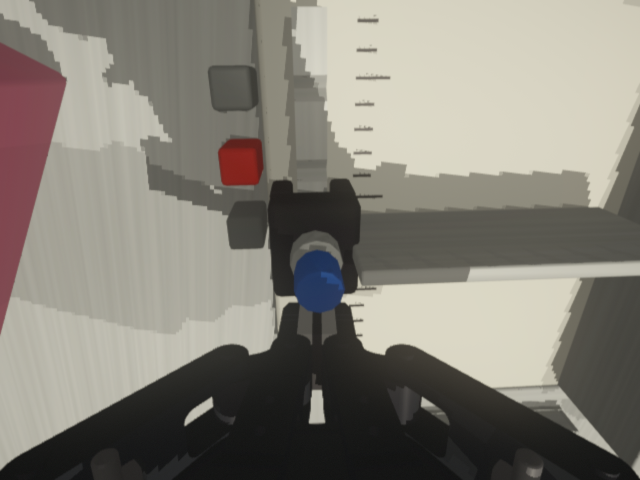

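View pics/t3c.png

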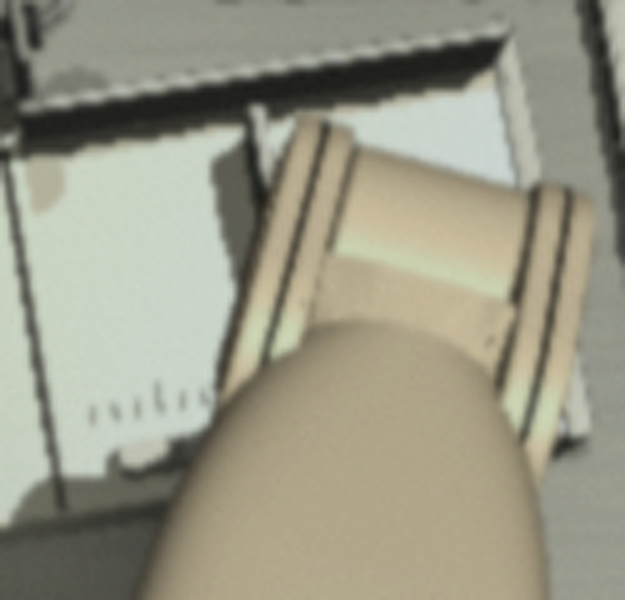

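{"method": "arm_command", "body": {
  "motion": [
    {"x": 0.001,"y": 0,"z": -0.008,"roll": 0,"fingers": 0},
    {"x": 0.001,"y": 0,"z": -0.006,"roll": 0,"fingers": 0}
  ]
}}

```text
clock: 5.7
eef_pos: [0.4801, -0.1751, 0.0579]
tool_rot: [0.45, 0.477, -0.486, 0.578]
ft_force: [-2.0, -5.1, 4.6]
grip_width: -0.0002
```

```bash
python3 -c "
from h import *
st(); print(get_obs()['joint_vel'])"
```

```text
t 5.7 tcp cutter mm [ -72.7 -131.8] z 57.9 down [ 0.072 -0.133 -0.988] tooly ang in cutter -0.9 toolz -91.3 F cutter [-2.7 -4.8  4.6] w -0.00023735185009250037 q6 [-0.29  0.34 -0.37  0.76 -0.11  1.16]
[ 0.11596972 -0.02847706 -0.06563634 -0.06418958 -0.07395459  0.13343809]
```

{"method": "arm_command", "body": {
  "motion": [
    {"x": 0,"y": -0.001,"z": -0.007,"roll": 0,"fingers": 0},
    {"x": 0,"y": -0.001,"z": -0.006,"roll": 0,"fingers": 0}
  ]
}}

```text
clock: 5.87
eef_pos: [0.4787, -0.1659, 0.0582]
tool_rot: [0.449, 0.473, -0.488, 0.58]
ft_force: [0.7, -8.9, -1.5]
grip_width: -0.0005
```

```bash
python3 -c "
from h import *
st(); print(get_obs()['joint_vel']);snap('wrist','w4'); snap('top','t4')
f=L('t4')['f'][175:295,325:450,::-1]; cv2.imwrite('pics/t4c.png',cv2.convertScaleAbs(cv2.resize(f,None,fx=5,fy=5,interpolation=2),alpha=1.5)); st()"
```

```text
t 5.8667 tcp cutter mm [ -72.7 -122.5] z 58.2 down [ 0.077 -0.142 -0.987] tooly ang in cutter -1.0 toolz -91.5 F cutter [-0.6 -8.9 -1.5] w -0.000460263587071656 q6 [-0.26  0.33 -0.38  0.75 -0.12  1.18]
[ 0.12426677 -0.05568364 -0.08303949 -0.07778757 -0.13199125  0.1362635 ]
t 5.9667 tcp cutter mm [ -72.7 -121.9] z 58.1 down [ 0.077 -0.141 -0.987] tooly ang in cutter -0.9 toolz -91.5 F cutter [ 0.3 -4.7  0.4] w -7.080203371151172e-05 q6 [-0.26  0.33 -0.38  0.75 -0.12  1.18]
```

View pics/w4.png

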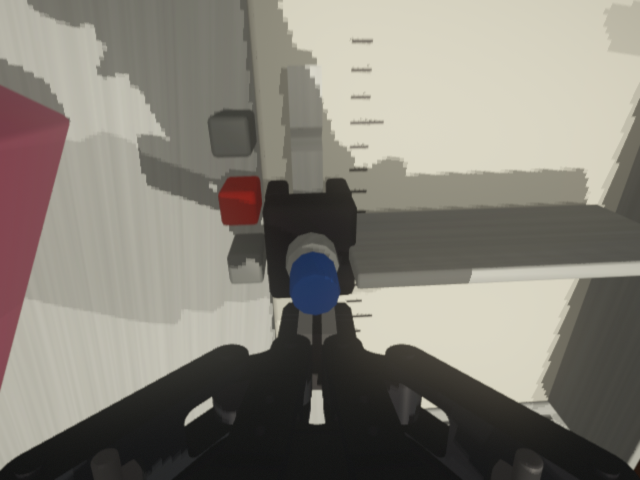

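View pics/t4c.png

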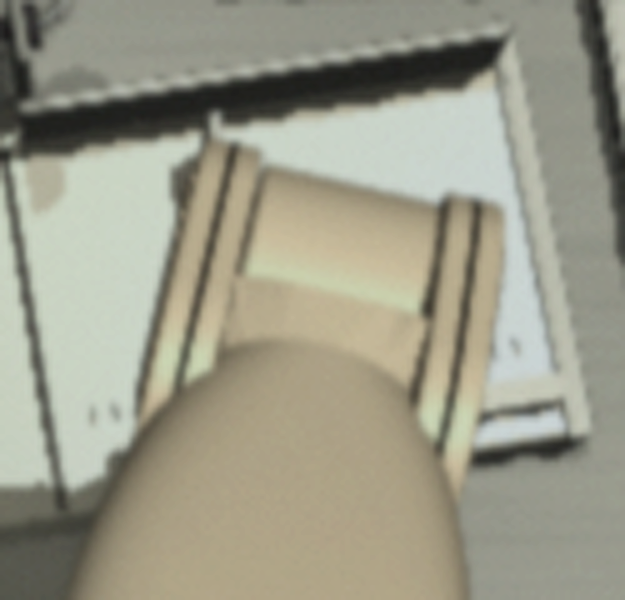

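{"method": "arm_command", "body": {
  "motion": [
    {"x": 0,"y": -0.001,"z": -0.006,"roll": 0,"fingers": 0}
  ]
}}

```text
clock: 6.05
eef_pos: [0.4782, -0.1615, 0.0582]
tool_rot: [0.449, 0.471, -0.489, 0.581]
ft_force: [0.6, -3.2, -0.3]
grip_width: 0.0001
```

```bash
python3 -c "
from h import *
st(); print(get_obs()['joint_vel'])"
```

```text
t 6.05 tcp cutter mm [ -72.7 -118. ] z 58.2 down [ 0.078 -0.146 -0.986] tooly ang in cutter -1.0 toolz -91.6 F cutter [ 0.2 -3.3 -0.3] w 9.118562641181901e-05 q6 [-0.25  0.32 -0.39  0.74 -0.12  1.2 ]
[ 0.15084201 -0.05808313 -0.1016924  -0.05003629  0.00298149  0.14807775]
```

{"method": "arm_command", "body": {
  "motion": [
    {"x": 0,"y": -0.001,"z": -0.005,"roll": 0,"fingers": 0}
  ]
}}

```text
clock: 6.13
eef_pos: [0.4776, -0.1576, 0.0581]
tool_rot: [0.448, 0.47, -0.489, 0.582]
ft_force: [1.7, -9.9, -4.9]
grip_width: 0.0001
```

```bash
python3 -c "
from h import *
st(); print(get_obs()['joint_vel']); snap('top','t5'); snap('wrist','w5'); snap('scene','s5'); st()
f=L('t5')['f'][175:295,325:450,::-1]; cv2.imwrite('pics/t5c.png',cv2.convertScaleAbs(cv2.resize(f,None,fx=5,fy=5,interpolation=2),alpha=1.5)); st()
f=L('s5')['f'][200:350,180:400,::-1]; cv2.imwrite('pics/s5c.png',cv2.convertScaleAbs(cv2.resize(f,None,fx=3.5,fy=3.5,interpolation=2),alpha=1.3)); st()"
```

```text
t 6.1333 tcp cutter mm [ -72.7 -114.1] z 58.1 down [ 0.08  -0.149 -0.986] tooly ang in cutter -1.1 toolz -91.6 F cutter [  0.4 -10.1  -4.9] w 0.00014209137943399343 q6 [-0.24  0.32 -0.4   0.74 -0.13  1.21]
[ 0.09257244 -0.03941275 -0.06496188 -0.07114685 -0.12953396  0.11201546]
t 6.2833 tcp cutter mm [ -72.7 -114.1] z 58.0 down [ 0.08  -0.149 -0.986] tooly ang in cutter -1.0 toolz -91.6 F cutter [ 0.7 -7.1 -1.1] w 0.00019222517417836758 q6 [-0.24  0.32 -0.4   0.74 -0.13  1.21]
t 6.2833 tcp cutter mm [ -72.7 -114.1] z 58.0 down [ 0.08  -0.149 -0.986] tooly ang in cutter -1.0 toolz -91.6 F cutter [ 0.7 -7.1 -1.1] w 0.00019222517417836758 q6 [-0.24  0.32 -0.4   0.74 -0.13  1.21]
t 6.2833 tcp cutter mm [ -72.7 -114.1] z 58.0 down [ 0.08  -0.149 -0.986] tooly ang in cutter -1.0 toolz -91.6 F cutter [ 0.7 -7.1 -1.1] w 0.00019222517417836758 q6 [-0.24  0.32 -0.4   0.74 -0.13  1.21]
```

View pics/t5c.png

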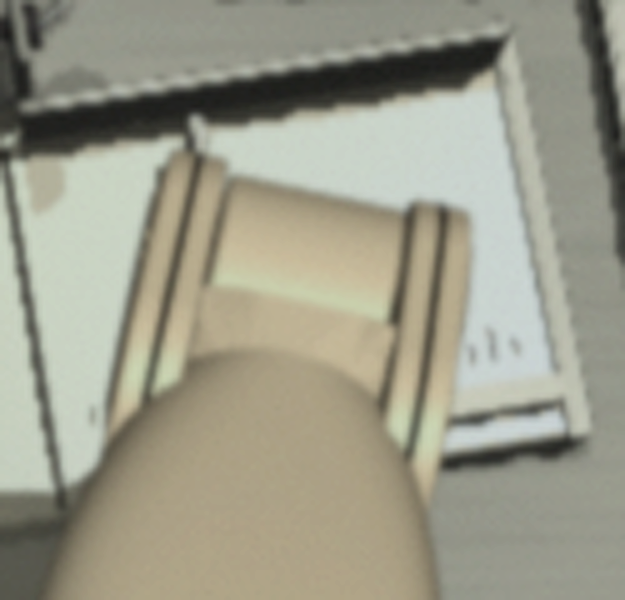

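View pics/w5.png

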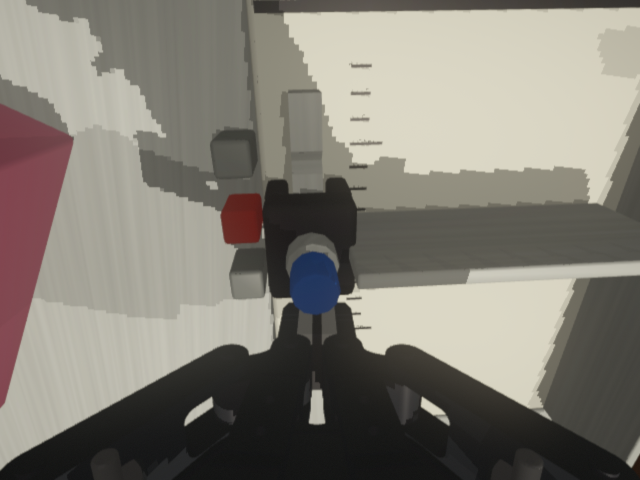

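View pics/s5c.png

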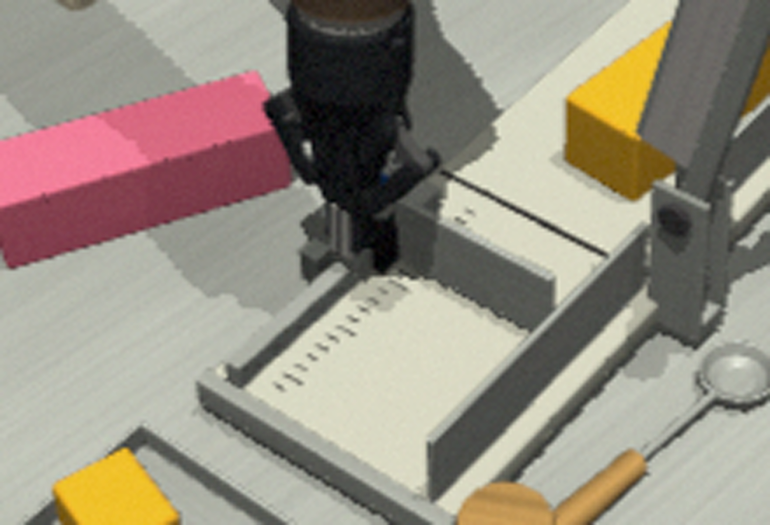

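{"method": "arm_command", "body": {
  "motion": [
    {"x": 0,"y": 0,"z": 0.012,"roll": 0,"fingers": 0},
    {"x": 0,"y": 0,"z": 0.02,"roll": 0,"fingers": 0},
    {"x": -0.015,"y": 0,"z": 0.02,"roll": 0,"fingers": 0},
    {"x": -0.03,"y": 0,"z": 0.02,"roll": 0,"fingers": 0},
    {"x": -0.03,"y": 0,"z": 0.03,"roll": 0,"fingers": 0},
    {"x": -0.03,"y": 0,"z": 0.03,"roll": 0,"fingers": 0}
  ]
}}

```text
clock: 6.78
eef_pos: [0.4795, -0.2662, 0.1765]
tool_rot: [0.446, 0.483, -0.484, 0.578]
ft_force: [0.8, -1.0, -0.7]
grip_width: 0.0001
```

```bash
python3 -c "
from h import *
st(); snap('top','t6'); snap('wrist','w6');st()
f=L('t6')['f'][175:295,325:450,::-1]; cv2.imwrite('pics/t6c.png',cv2.convertScaleAbs(cv2.resize(f,None,fx=5,fy=5,interpolation=2),alpha=1.5))"
```

```text
t 6.7833 tcp cutter mm [ -85.8 -222. ] z 176.5 down [ 0.065 -0.128 -0.99 ] tooly ang in cutter -0.2 toolz -90.6 F cutter [ 0.6 -1.1 -0.7] w 5.072785671092305e-05 q6 [-0.46  0.28 -0.1   1.08 -0.09  0.98]
t 6.8833 tcp cutter mm [ -81.6 -227.6] z 182.9 down [ 0.078 -0.137 -0.987] tooly ang in cutter -0.5 toolz -91.0 F cutter [-0.2  0.2  0.1] w 0.000509553448054519 q6 [-0.46  0.27 -0.09  1.07 -0.09  0.98]
```

View pics/t6c.png

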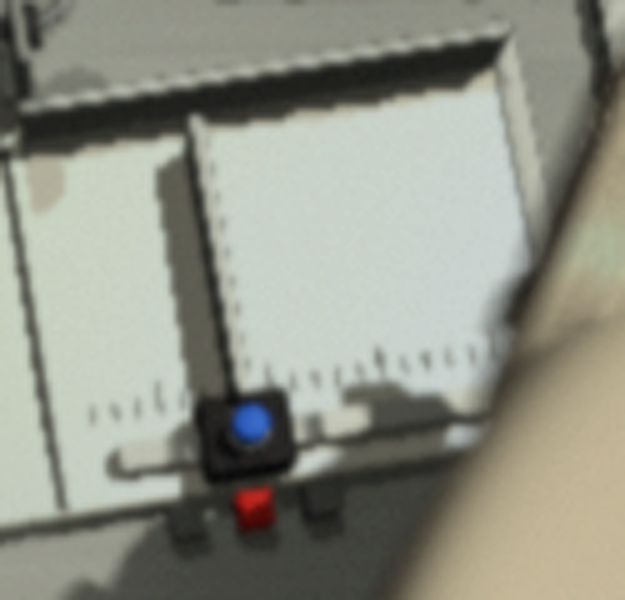

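View pics/w6.png

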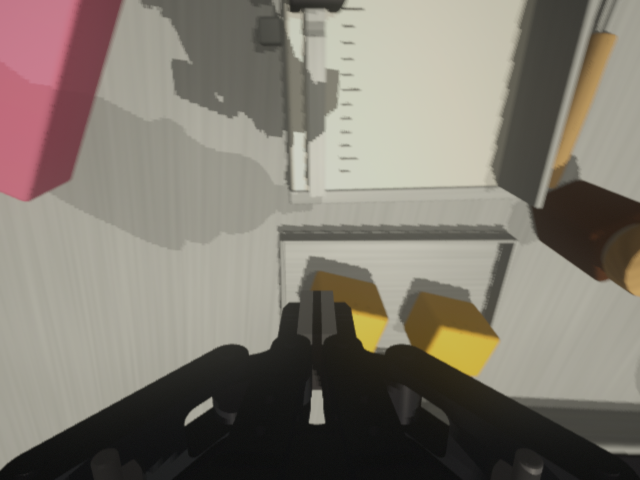

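```bash
python3 -c "
from h import *
p=np.load('p.npy'); c=L('t6'); c0=L('top0')
g=lambda x,y:(x/5+325,y/5+175)
def blob(c,z):
    f=c['f'][175:295,325:450].astype(int); 
    m=(f[:,:,2]-f[:,:,0]>60); y,x=np.nonzero(m); return inv(p,ray(c,(x.mean()+325,y.mean()+175),z)),m.sum()
print('knob before',blob(c0,.095),'now',blob(c,.095),blob(c,.093))
for c_,pts in ((c,[(197,398),(290,394),(293,470),(207,478)]),): print(np.mean([inv(p,ray(c_,g(*u),.068)) for u in pts],0))
f=c['f'][175:295,325:450].astype(int); m=(f[:,:,0]-f[:,:,1]>60);y,x=np.nonzero(m);print('clip',inv(p,ray(c,(x.mean()+325,y.mean()+175),.04)))
for u in [(187,118),(203,118)]: print('tip',inv(p,ray(c,g(*u),.088)))
"
```

```text
knob before (array([ -74.59926748, -177.27523694]), np.int64(32)) now (array([-75.03883386, -82.57910798]), np.int64(37)) (array([-74.764042  , -82.76664065]), np.int64(37))
[-77.45302217 -82.60191483]
clip [-101.2913256   -82.23326423]
tip [ 59.48936834 -79.60131288]
tip [ 58.35537922 -86.37420286]
```

{"method": "arm_command", "body": {
  "motion": [
    {"x": 0.002,"y": 0,"z": 0,"roll": -0.122,"fingers": 0.4},
    {"x": 0.002,"y": 0,"z": 0,"roll": -0.122,"fingers": 0.4},
    {"x": 0.002,"y": 0,"z": 0,"roll": -0.122,"fingers": 0.4},
    {"x": 0.002,"y": 0,"z": 0,"roll": -0.122,"fingers": 0.4},
    {"x": 0.002,"y": 0,"z": 0,"roll": -0.122,"fingers": 0.4},
    {"x": 0.002,"y": 0,"z": 0,"roll": -0.122,"fingers": 0.4},
    {"x": 0.002,"y": 0,"z": 0,"roll": -0.122,"fingers": 0.4},
    {"x": 0.002,"y": 0,"z": 0,"roll": -0.122,"fingers": 0.4},
    {"x": 0.002,"y": 0,"z": 0,"roll": -0.122,"fingers": 0.4},
    {"x": 0.002,"y": 0,"z": 0,"roll": -0.122,"fingers": 0.4},
    {"x": 0.002,"y": 0,"z": 0,"roll": -0.122,"fingers": 0.4},
    {"x": 0.002,"y": 0,"z": 0,"roll": -0.122,"fingers": 0.4},
    {"x": 0.002,"y": 0,"z": 0,"roll": -0.122,"fingers": 0.4}
  ]
}}

```text
clock: 7.97
eef_pos: [0.488, -0.2684, 0.1539]
tool_rot: [-0.108, 0.676, 0.02, 0.729]
ft_force: [-1.0, -0.4, -0.8]
grip_width: 0.0341
```

```bash
python3 -c "
from h import *
st((-75,130,150))"
```

```text
t 7.9667 tcp cutter mm [ -77.7 -225.3] z 153.9 down [ 0.085 -0.117 -0.989] tooly ang in cutter 92.3 toolz 2.7 F cutter [-1.  -0.3 -0.8] w 0.03407957305590467 q6 [-0.47  0.3  -0.13  1.01 -0.07 -0.65]
tool delta mm [-41.2 352.4  19.3]
```

{"method": "arm_command", "body": {
  "motion": [
    {"x": -0.004,"y": 0.035,"z": 0.001,"roll": 0.02,"fingers": 0.4},
    {"x": -0.004,"y": 0.035,"z": 0.001,"roll": 0.02,"fingers": 0.4},
    {"x": -0.004,"y": 0.035,"z": 0.001,"roll": 0,"fingers": 0.4},
    {"x": -0.004,"y": 0.035,"z": 0.001,"roll": 0,"fingers": 0.4},
    {"x": -0.004,"y": 0.035,"z": 0.001,"roll": 0,"fingers": 0.4},
    {"x": -0.004,"y": 0.035,"z": 0,"roll": 0,"fingers": 0.4},
    {"x": -0.004,"y": 0.035,"z": 0,"roll": 0,"fingers": 0.4},
    {"x": -0.004,"y": 0.035,"z": 0,"roll": 0,"fingers": 0.4},
    {"x": -0.004,"y": 0.03,"z": 0,"roll": 0,"fingers": 0.4}
  ]
}}

```text
clock: 8.72
eef_pos: [0.4414, 0.0521, 0.1465]
tool_rot: [-0.087, 0.677, 0.01, 0.73]
ft_force: [0.9, -0.1, 0.4]
grip_width: 0.0341
```

```bash
python3 -c "
from h import *
st((-75,130,100))"
```

```text
t 8.7167 tcp cutter mm [-79.7  98.6] z 146.5 down [ 0.082 -0.104 -0.991] tooly ang in cutter 89.7 toolz 0.2 F cutter [ 0.9 -0.2  0.4] w 0.03414192426126264 q6 [ 0.2   0.14 -0.35  1.01 -0.12  0.06]
tool delta mm [42.8 36.5  1.7]
```

{"method": "arm_command", "body": {
  "motion": [
    {"x": 0.022,"y": 0.022,"z": 0,"roll": 0,"fingers": 0.4},
    {"x": 0.022,"y": 0.004,"z": 0,"roll": 0,"fingers": 0.4},
    {"x": 0.022,"y": 0,"z": -0.003,"roll": 0,"fingers": 0.4},
    {"x": 0.02,"y": 0,"z": -0.004,"roll": 0,"fingers": 0.4},
    {"x": 0.008,"y": 0,"z": -0.002,"roll": 0,"fingers": 0.4}
  ]
}}

```text
clock: 9.13
eef_pos: [0.4375, 0.0803, 0.0487]
tool_rot: [-0.089, 0.674, 0.02, 0.733]
ft_force: [-0.8, -1.1, 0.6]
grip_width: 0.0343
```

```bash
python3 -c "
from h import *
st((-55,135,46)); snap('wrist','w7')"
```

```text
t 9.1333 tcp cutter mm [-79.7 127.1] z 48.7 down [ 0.09  -0.09  -0.992] tooly ang in cutter 90.8 toolz 1.2 F cutter [-1.  -0.9  0.6] w 0.03425095628420441 q6 [ 0.26  0.27 -0.5   0.74 -0.11  0.1 ]
tool delta mm [ 3.7  7.8 24.5]
```

View pics/w7.png

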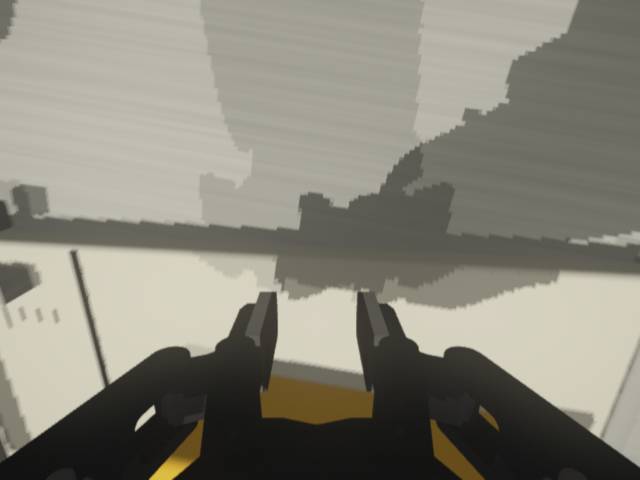

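{"method": "arm_command", "body": {
  "motion": [
    {"x": 0.002,"y": 0.004,"z": 0.014,"roll": 0.01,"fingers": 0.4},
    {"x": 0.002,"y": 0.002,"z": 0.014,"roll": 0.01,"fingers": 0.4},
    {"x": 0.001,"y": 0,"z": 0.008,"roll": 0,"fingers": 0.4}
  ]
}}

```text
clock: 9.43
eef_pos: [0.4674, 0.0916, 0.0427]
tool_rot: [-0.082, 0.678, 0.015, 0.73]
ft_force: [-0.1, 0.8, 0.4]
grip_width: 0.0343
```

```bash
python3 -c "
from h import *
st((0,135,46))"
```

```text
t 9.4333 tcp cutter mm [-48.4 134.1] z 42.7 down [ 0.079 -0.089 -0.993] tooly ang in cutter 89.7 toolz 0.1 F cutter [-0.   0.8  0.4] w 0.03428203822791694 q6 [ 0.26  0.33 -0.42  0.77 -0.11  0.12]
tool delta mm [-0.2  0.8 48.6]
```

{"method": "arm_command", "body": {
  "motion": [
    {"x": 0,"y": 0,"z": 0.008,"roll": 0,"fingers": 0.4},
    {"x": 0,"y": 0,"z": 0.008,"roll": 0,"fingers": 0.4},
    {"x": 0,"y": 0,"z": 0.008,"roll": 0,"fingers": 0.4}
  ]
}}

```text
clock: 9.68
eef_pos: [0.4904, 0.0948, 0.0439]
tool_rot: [-0.082, 0.68, 0.015, 0.728]
ft_force: [-2.4, -2.0, -1.6]
grip_width: 0.0339
```

```bash
python3 -c "
from h import *
st((0,135,46))"
```

```text
t 9.6833 tcp cutter mm [-25.3 134.1] z 43.9 down [ 0.074 -0.089 -0.993] tooly ang in cutter 89.8 toolz 0.1 F cutter [-2.7 -1.6 -1.6] w 0.03391381050175443 q6 [ 0.25  0.37 -0.35  0.8  -0.1   0.11]
tool delta mm [-0.7  0.8 25.3]
```

{"method": "arm_command", "body": {
  "motion": [
    {"x": 0,"y": 0,"z": 0.007,"roll": 0,"fingers": 0.4},
    {"x": 0,"y": 0,"z": 0.007,"roll": 0,"fingers": 0.4}
  ]
}}

```text
clock: 9.85
eef_pos: [0.5031, 0.0961, 0.0441]
tool_rot: [-0.082, 0.682, 0.015, 0.726]
ft_force: [-4.1, -0.1, 0.8]
grip_width: 0.0339
```

```bash
python3 -c "
from h import *
st((0,135,46)); snap('top','t8'); st()
f=L('t8')['f'][180:310,190:350,::-1]; cv2.imwrite('pics/t8c.png',cv2.convertScaleAbs(cv2.resize(f,None,fx=4,fy=4,interpolation=2),alpha=1.5))"
```

```text
t 9.85 tcp cutter mm [-12.5 133.7] z 44.1 down [ 0.069 -0.09  -0.994] tooly ang in cutter 89.8 toolz 0.1 F cutter [-4.1  0.4  0.8] w 0.03394795367270176 q6 [ 0.25  0.4  -0.31  0.82 -0.1   0.11]
tool delta mm [-1.3  1.2 12.6]
t 9.9 tcp cutter mm [-10.3 133.7] z 44.5 down [ 0.072 -0.089 -0.993] tooly ang in cutter 89.8 toolz 0.1 F cutter [ 0.2  0.1 -0.7] w 0.03426431737554851 q6 [ 0.25  0.4  -0.31  0.82 -0.1   0.11]
```

View pics/t8c.png

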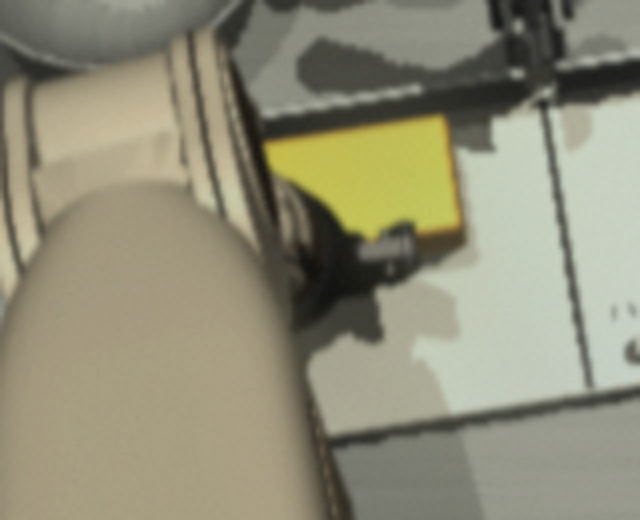

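{"method": "arm_command", "body": {
  "motion": [
    {"x": 0,"y": 0,"z": 0.006,"roll": 0,"fingers": 0.4},
    {"x": 0,"y": 0,"z": 0.004,"roll": 0,"fingers": 0.4}
  ]
}}

```text
clock: 10.07
eef_pos: [0.5137, 0.0977, 0.0446]
tool_rot: [-0.082, 0.683, 0.015, 0.726]
ft_force: [-3.2, -0.2, 0.5]
grip_width: 0.0342
```

```bash
python3 -c "
from h import *
st((0,135,46))"
```

```text
t 10.0667 tcp cutter mm [ -1.8 133.7] z 44.6 down [ 0.068 -0.09  -0.994] tooly ang in cutter 89.8 toolz 0.2 F cutter [-3.2  0.3  0.5] w 0.034175072537462575 q6 [ 0.25  0.41 -0.28  0.83 -0.1   0.11]
tool delta mm [-1.4  1.1  1.9]
```

{"method": "arm_command", "body": {
  "motion": [
    {"x": 0,"y": 0,"z": 0.004,"roll": 0,"fingers": 0.4}
  ]
}}

```text
clock: 10.15
eef_pos: [0.5156, 0.0977, 0.0443]
tool_rot: [-0.083, 0.684, 0.016, 0.724]
ft_force: [-15.2, -2.5, 2.8]
grip_width: 0.0342
```

```bash
python3 -c "
from h import *
st((0,135,46))"
```

```text
t 10.15 tcp cutter mm [1.000e-01 1.336e+02] z 44.3 down [ 0.063 -0.09  -0.994] tooly ang in cutter 89.9 toolz 0.2 F cutter [-15.4  -0.4   2.8] w 0.03415547905539296 q6 [ 0.25  0.42 -0.27  0.84 -0.1   0.11]
tool delta mm [-1.8  1.2  0. ]
```

{"method": "arm_command", "body": {
  "motion": [
    {"x": 0,"y": 0,"z": -0.012,"roll": 0,"fingers": 0.4},
    {"x": 0,"y": 0,"z": -0.025,"roll": 0,"fingers": 0.4},
    {"x": -0.01,"y": 0,"z": -0.02,"roll": 0,"fingers": 0.4},
    {"x": -0.03,"y": 0,"z": 0,"roll": 0,"fingers": 0.2},
    {"x": -0.03,"y": 0,"z": 0,"roll": 0,"fingers": 0.2},
    {"x": -0.03,"y": 0.01,"z": 0,"roll": 0,"fingers": 0.2},
    {"x": 0,"y": 0.03,"z": 0,"roll": 0,"fingers": 0.2},
    {"x": 0,"y": 0.035,"z": 0,"roll": 0,"fingers": 0.2},
    {"x": 0,"y": 0.035,"z": 0,"roll": 0,"fingers": 0.2},
    {"x": 0,"y": 0.035,"z": 0,"roll": 0,"fingers": 0.2}
  ]
}}

```text
clock: 10.98
eef_pos: [0.4444, 0.2457, 0.1389]
tool_rot: [-0.074, 0.674, 0.013, 0.735]
ft_force: [0.9, -0.2, -0.2]
grip_width: 0.0173
```

```bash
python3 -c "
from h import *
st((43,290,140)); snap('top','t9')
f=L('t9')['f'][180:310,190:350,::-1]; cv2.imwrite('pics/t9c.png',cv2.convertScaleAbs(cv2.resize(f,None,fx=4,fy=4,interpolation=2),alpha=1.5))"
```

```text
t 10.9833 tcp cutter mm [-50.1 289.9] z 138.9 down [ 0.092 -0.08  -0.993] tooly ang in cutter 88.9 toolz -0.7 F cutter [ 0.8 -0.3 -0.2] w 0.017259260906292144 q6 [ 0.58  0.29 -0.18  1.06 -0.12  0.45]
tool delta mm [ 6.4  1.8 92.8]
```

View pics/t9c.png

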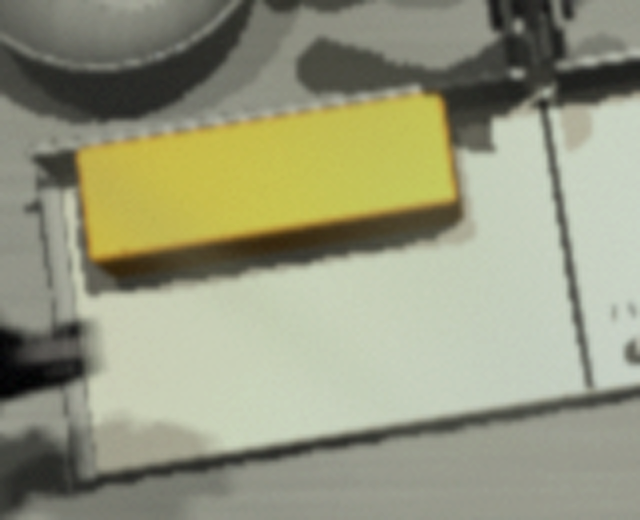

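```bash
python3 -c "
from h import *
p=np.load('p.npy'); c=L('t9')
for u in [(77,150),(442,93),(458,203),(92,262)]: print(inv(p,ray(c,(u[0]/4+190,u[1]/4+180),.09)))"
```

```text
[ 72.00146606 250.94638843]
[70.76653703 53.20385551]
[ 9.88658368 53.99777997]
[ 10.23239604 250.65116797]
```

{"method": "arm_command", "body": {
  "motion": [
    {"x": 0.002,"y": 0.003,"z": 0,"roll": 0.12,"fingers": 0.2},
    {"x": 0.002,"y": 0,"z": 0,"roll": 0.12,"fingers": 0.2},
    {"x": 0.002,"y": 0,"z": 0,"roll": 0.12,"fingers": 0.2},
    {"x": 0.002,"y": 0,"z": 0,"roll": 0.12,"fingers": 0.2},
    {"x": 0.002,"y": 0,"z": 0,"roll": 0.12,"fingers": 0.2},
    {"x": 0.002,"y": 0,"z": 0,"roll": 0.12,"fingers": 0.2},
    {"x": 0.002,"y": 0,"z": 0,"roll": 0.12,"fingers": 0.2},
    {"x": 0.002,"y": 0,"z": 0,"roll": 0.12,"fingers": 0.2},
    {"x": 0.002,"y": 0,"z": 0,"roll": 0.12,"fingers": 0.2},
    {"x": 0.002,"y": 0,"z": 0,"roll": 0.12,"fingers": 0.2},
    {"x": 0.002,"y": 0,"z": 0,"roll": 0.12,"fingers": 0.2},
    {"x": 0.002,"y": 0,"z": 0,"roll": 0.12,"fingers": 0.2},
    {"x": 0.002,"y": 0,"z": 0,"roll": 0.12,"fingers": 0.2}
  ]
}}

```text
clock: 12.12
eef_pos: [0.4639, 0.2702, 0.1229]
tool_rot: [0.497, 0.474, -0.457, 0.565]
ft_force: [-0.9, -0.0, -0.2]
grip_width: 0.0172
```

```bash
python3 -c "
from h import *
st((43,285,46))"
```

```text
t 12.1167 tcp cutter mm [-27.4 311.5] z 122.9 down [ 0.133 -0.046 -0.99 ] tooly ang in cutter -2.8 toolz -93.3 F cutter [-0.9  0.1 -0.2] w 0.017249091072690684 q6 [ 0.59  0.32 -0.19  0.98 -0.11  2.07]
tool delta mm [86.6 61.2 18. ]
```

{"method": "arm_command", "body": {
  "motion": [
    {"x": 0.01,"y": 0.022,"z": 0.004,"roll": -0.03,"fingers": 0.2},
    {"x": 0.022,"y": 0.022,"z": 0.004,"roll": -0.025,"fingers": 0.2},
    {"x": 0.022,"y": 0.015,"z": 0.002,"roll": 0,"fingers": 0.2},
    {"x": 0.015,"y": 0,"z": 0,"roll": 0,"fingers": 0.2}
  ]
}}

```text
clock: 12.45
eef_pos: [0.5429, 0.2685, 0.0694]
tool_rot: [0.489, 0.483, -0.436, 0.581]
ft_force: [0.6, 1.3, -0.6]
grip_width: 0.0167
```

```bash
python3 -c "
from h import *
st((43,280,46))"
```

```text
t 12.45 tcp cutter mm [ 50.6 299. ] z 69.4 down [ 0.153 -0.034 -0.988] tooly ang in cutter 0.3 toolz -90.2 F cutter [ 0.8  1.2 -0.6] w 0.016668516654714787 q6 [ 0.51  0.48 -0.11  0.87 -0.11  1.94]
tool delta mm [ 23.  -11.1  17.7]
```

{"method": "arm_command", "body": {
  "motion": [
    {"x": 0.014,"y": -0.01,"z": 0.003,"roll": 0,"fingers": 0.2},
    {"x": 0.011,"y": -0.006,"z": 0.006,"roll": 0,"fingers": 0.2}
  ]
}}

```text
clock: 12.62
eef_pos: [0.5378, 0.2582, 0.0426]
tool_rot: [0.492, 0.481, -0.433, 0.582]
ft_force: [-0.3, 0.5, 0.2]
grip_width: 0.0176
```

```bash
python3 -c "
from h import *
st((43,270,46))"
```

```text
t 12.6167 tcp cutter mm [ 44.2 289.5] z 42.6 down [ 0.161 -0.03  -0.987] tooly ang in cutter 0.2 toolz -90.2 F cutter [-0.2  0.6  0.2] w 0.017568755365058444 q6 [ 0.5   0.49 -0.17  0.78 -0.1   1.93]
tool delta mm [-2.5 -0.7 19.6]
```

{"method": "arm_command", "body": {
  "motion": [
    {"x": -0.001,"y": -0.001,"z": 0.01,"roll": 0,"fingers": 0.2},
    {"x": 0,"y": -0.001,"z": 0.01,"roll": 0,"fingers": 0.2},
    {"x": 0,"y": -0.001,"z": 0.008,"roll": 0,"fingers": 0.2},
    {"x": 0,"y": -0.001,"z": 0.008,"roll": 0,"fingers": 0.2}
  ]
}}

```text
clock: 12.95
eef_pos: [0.5399, 0.2217, 0.0447]
tool_rot: [0.493, 0.483, -0.431, 0.581]
ft_force: [-0.7, 3.7, -1.4]
grip_width: 0.0172
```

```bash
python3 -c "
from h import *
st((43,140,46))"
```

```text
t 12.95 tcp cutter mm [ 41.3 253. ] z 44.7 down [ 0.162 -0.025 -0.986] tooly ang in cutter 0.3 toolz -90.1 F cutter [-0.2  3.8 -1.4] w 0.017229642136741868 q6 [ 0.44  0.46 -0.22  0.76 -0.09  1.86]
tool delta mm [  4.3   1.2 113. ]
```

Pushing well (about 4 N). I'll continue in steps.

{"method": "arm_command", "body": {
  "motion": [
    {"x": 0,"y": 0,"z": 0.01,"roll": 0,"fingers": 0.2},
    {"x": 0,"y": 0,"z": 0.01,"roll": 0,"fingers": 0.2},
    {"x": 0,"y": 0,"z": 0.01,"roll": 0,"fingers": 0.2},
    {"x": 0,"y": 0,"z": 0.01,"roll": 0,"fingers": 0.2},
    {"x": 0,"y": 0,"z": 0.01,"roll": 0,"fingers": 0.2}
  ]
}}

```text
clock: 13.37
eef_pos: [0.5483, 0.1716, 0.0506]
tool_rot: [0.496, 0.485, -0.427, 0.58]
ft_force: [-9.8, 31.3, -1.0]
grip_width: 0.017
```

```bash
python3 -c "
from h import *
st((43,140,46))"
```

```text
t 13.3667 tcp cutter mm [ 42.7 202.2] z 50.6 down [ 0.165 -0.015 -0.986] tooly ang in cutter 0.4 toolz -89.9 F cutter [-5.4 32.3 -1. ] w 0.017037787628866687 q6 [ 0.34  0.43 -0.25  0.74 -0.07  1.76]
tool delta mm [ 6.9 -0.9 62. ]
```

```bash
python3 -c "
from h import *
st(); snap('top','t10'); snap('scene','s10'); st()
f=L('t10')['f'][170:300,250:410,::-1]; cv2.imwrite('pics/t10c.png',cv2.convertScaleAbs(cv2.resize(f,None,fx=5,fy=5,interpolation=2),alpha=1.5))
f=L('s10')['f'][150:350,220:480,::-1]; cv2.imwrite('pics/s10c.png',cv2.convertScaleAbs(cv2.resize(f,None,fx=3,fy=3,interpolation=2),alpha=1.3))"
```

```text
t 13.3667 tcp cutter mm [ 42.7 202.2] z 50.6 down [ 0.165 -0.015 -0.986] tooly ang in cutter 0.4 toolz -89.9 F cutter [-5.4 32.3 -1. ] w 0.017037787628866687 q6 [ 0.34  0.43 -0.25  0.74 -0.07  1.76]
t 13.4667 tcp cutter mm [ 42.9 200.2] z 50.7 down [ 0.166 -0.019 -0.986] tooly ang in cutter 0.3 toolz -90.1 F cutter [-0.5  3.3 -0.9] w 0.01703169757372216 q6 [ 0.34  0.43 -0.25  0.74 -0.07  1.76]
```

View pics/t10c.png

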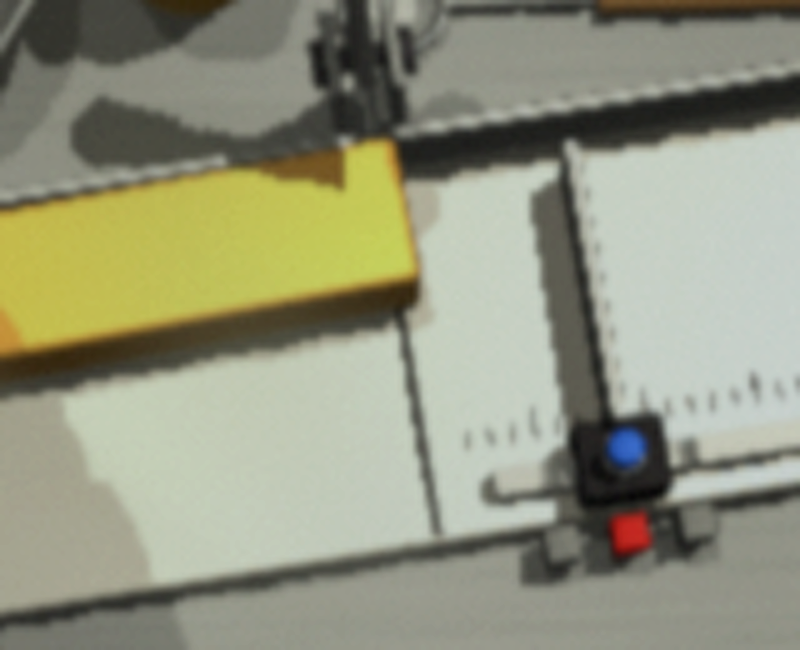

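View pics/s10c.png

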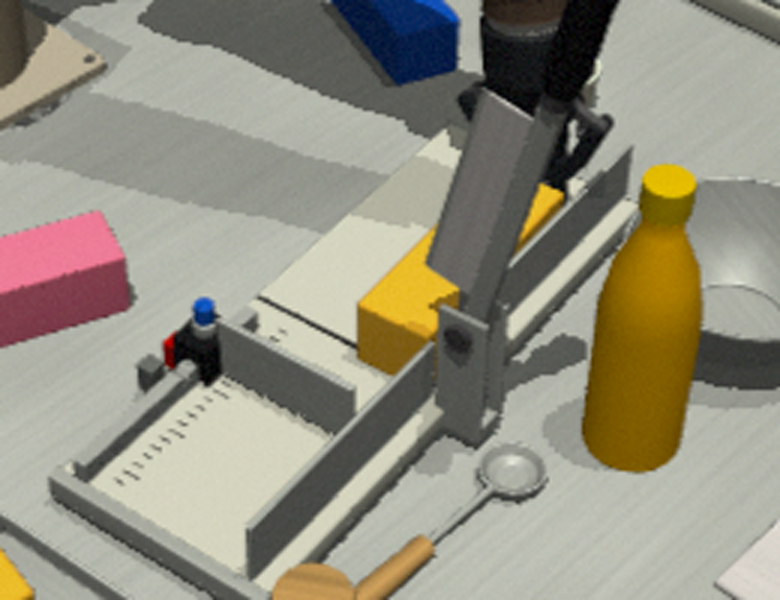

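{"method": "arm_command", "body": {
  "motion": [
    {"x": 0.001,"y": 0,"z": 0.005,"roll": 0,"fingers": 0.2}
  ]
}}

```text
clock: 13.55
eef_pos: [0.5502, 0.1651, 0.0506]
tool_rot: [0.496, 0.483, -0.427, 0.581]
ft_force: [-1.2, 4.5, 2.4]
grip_width: 0.0171
```

```bash
python3 -c "
from h import *
st()"
```

```text
t 13.55 tcp cutter mm [ 43.7 195.5] z 50.6 down [ 0.168 -0.017 -0.986] tooly ang in cutter 0.4 toolz -90.0 F cutter [-0.5  4.6  2.4] w 0.01714399559163651 q6 [ 0.33  0.42 -0.26  0.74 -0.07  1.75]
```

{"method": "arm_command", "body": {
  "motion": [
    {"x": 0.001,"y": -0.001,"z": 0.007,"roll": 0,"fingers": 0.2},
    {"x": 0.001,"y": -0.001,"z": 0.007,"roll": 0,"fingers": 0.2},
    {"x": 0.001,"y": -0.001,"z": 0.007,"roll": 0,"fingers": 0.2},
    {"x": 0.001,"y": -0.001,"z": 0.007,"roll": 0,"fingers": 0.2}
  ]
}}

```text
clock: 13.88
eef_pos: [0.5546, 0.1375, 0.0506]
tool_rot: [0.499, 0.483, -0.423, 0.582]
ft_force: [-2.0, 4.9, 1.8]
grip_width: 0.0168
```

```bash
python3 -c "
from h import *
st()"
```

```text
t 13.8833 tcp cutter mm [ 44.2 167.6] z 50.6 down [ 0.175 -0.01  -0.984] tooly ang in cutter 0.5 toolz -89.9 F cutter [-1.3  5.1  1.8] w 0.01680472572884125 q6 [ 0.27  0.41 -0.28  0.71 -0.06  1.7 ]
```

{"method": "arm_command", "body": {
  "motion": [
    {"x": 0.001,"y": -0.001,"z": 0.006,"roll": 0,"fingers": 0.2},
    {"x": 0.001,"y": -0.001,"z": 0.006,"roll": 0,"fingers": 0.2},
    {"x": 0.001,"y": -0.001,"z": 0.005,"roll": 0,"fingers": 0.2}
  ]
}}

```text
clock: 14.13
eef_pos: [0.5568, 0.1202, 0.0503]
tool_rot: [0.501, 0.483, -0.42, 0.582]
ft_force: [-1.1, 6.1, 2.4]
grip_width: 0.017
```

```bash
python3 -c "
from h import *
st(); snap('top','t11'); st()
f=L('t11')['f'][170:300,280:410,::-1]; cv2.imwrite('pics/t11c.png',cv2.convertScaleAbs(cv2.resize(f,None,fx=5,fy=5,interpolation=2),alpha=1.5))"
```

```text
t 14.1333 tcp cutter mm [ 44.  150.1] z 50.3 down [ 0.18  -0.006 -0.984] tooly ang in cutter 0.5 toolz -89.8 F cutter [-0.2  6.2  2.4] w 0.016999309020260485 q6 [ 0.24  0.4  -0.29  0.7  -0.05  1.66]
t 14.1833 tcp cutter mm [ 43.8 148.9] z 50.1 down [ 0.18  -0.008 -0.984] tooly ang in cutter 0.5 toolz -89.9 F cutter [ 0.2  4.1 -0. ] w 0.017122195820435858 q6 [ 0.24  0.4  -0.29  0.7  -0.05  1.66]
```

View pics/t11c.png

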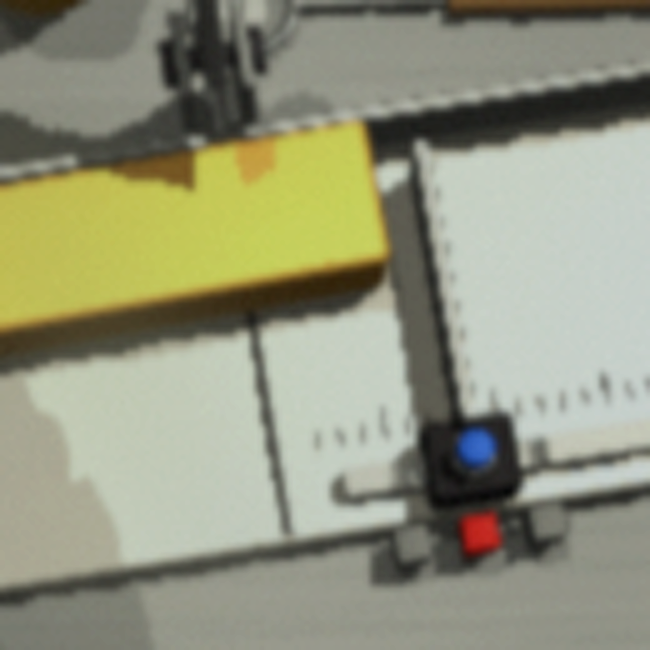

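{"method": "arm_command", "body": {
  "motion": [
    {"x": 0.001,"y": -0.001,"z": 0.005,"roll": 0,"fingers": 0.2},
    {"x": 0.001,"y": -0.001,"z": 0.004,"roll": 0,"fingers": 0.2},
    {"x": 0.001,"y": -0.001,"z": 0.004,"roll": 0,"fingers": 0.2}
  ]
}}

```text
clock: 14.43
eef_pos: [0.5578, 0.1065, 0.0489]
tool_rot: [0.502, 0.482, -0.419, 0.583]
ft_force: [-2.3, 5.1, 2.2]
grip_width: 0.0169
```

```bash
python3 -c "
from h import *
st()"
```

```text
t 14.4333 tcp cutter mm [ 43.1 136.5] z 48.9 down [ 0.184 -0.004 -0.983] tooly ang in cutter 0.5 toolz -89.8 F cutter [-1.6  5.4  2.2] w 0.016922435455577187 q6 [ 0.21  0.4  -0.31  0.68 -0.04  1.63]
```

{"method": "arm_command", "body": {
  "motion": [
    {"x": 0,"y": -0.001,"z": 0.003,"roll": 0,"fingers": 0.2}
  ]
}}

```text
clock: 14.52
eef_pos: [0.5571, 0.1032, 0.0488]
tool_rot: [0.502, 0.483, -0.419, 0.583]
ft_force: [-1.2, 11.1, -0.8]
grip_width: 0.017
```

```bash
python3 -c "
from h import *
st(); print(get_obs()['joint_vel']); snap('top','t12'); st()
f=L('t12')['f'][170:300,280:410,::-1]; cv2.imwrite('pics/t12c.png',cv2.convertScaleAbs(cv2.resize(f,None,fx=5,fy=5,interpolation=2),alpha=1.5))"
```

```text
t 14.5167 tcp cutter mm [ 41.9 133.3] z 48.8 down [ 0.184 -0.003 -0.983] tooly ang in cutter 0.5 toolz -89.8 F cutter [ 0.4 11.1 -0.8] w 0.017035234589543435 q6 [ 0.2   0.4  -0.31  0.68 -0.04  1.63]
[-0.06245143 -0.02600997 -0.03880414 -0.02040559  0.08325401 -0.0697193 ]
t 14.5667 tcp cutter mm [ 41.8 133.3] z 48.7 down [ 0.183 -0.003 -0.983] tooly ang in cutter 0.5 toolz -89.8 F cutter [-0.1  5.7 -0.2] w 0.017237974987310473 q6 [ 0.2   0.4  -0.31  0.68 -0.04  1.63]
```

View pics/t12c.png

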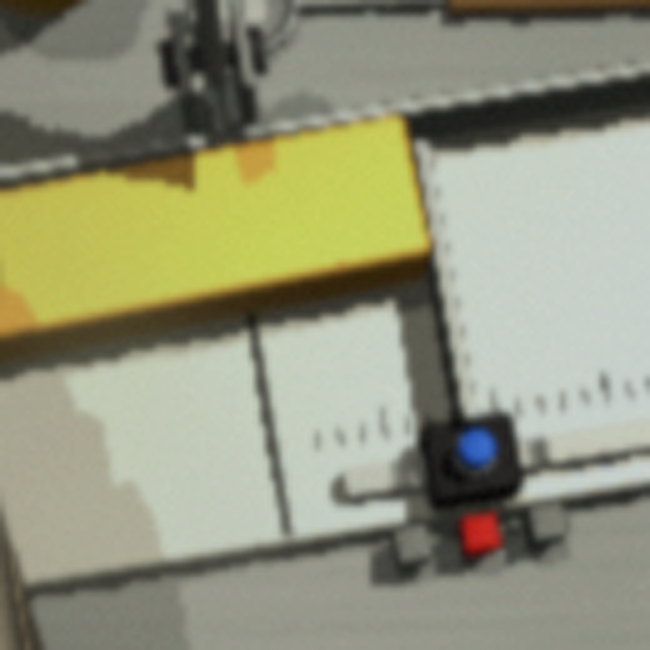

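{"method": "arm_command", "body": {
  "motion": [
    {"x": 0,"y": 0,"z": 0.002,"roll": 0,"fingers": 0.2}
  ]
}}

```text
clock: 14.65
eef_pos: [0.5568, 0.1031, 0.0488]
tool_rot: [0.503, 0.484, -0.417, 0.581]
ft_force: [-1.1, 13.7, 0.5]
grip_width: 0.017
```

```bash
python3 -c "
from h import *
st(); camera('top'); st(); p=np.load('p.npy')
c=L('t12');g=lambda u:(u[0]/5+280,u[1]/5+170)
for u,z in [((407,117),.09),((430,247),.09),((433,240),.088),((418,142),.088)]: print(inv(p,ray(c,g(u),z)))
f=c['f'][175:295,325:450].astype(int); 
m=(f[:,:,2]-f[:,:,0]>60); y,x=np.nonzero(m); print('knob',inv(p,ray(c,(x.mean()+325,y.mean()+175),.095)))"
```

```text
t 14.65 tcp cutter mm [ 41.7 133.2] z 48.8 down [ 0.183  0.002 -0.983] tooly ang in cutter 0.6 toolz -89.7 F cutter [ 0.8 13.7  0.5] w 0.01702427110102686 q6 [ 0.2   0.4  -0.31  0.68 -0.03  1.62]
t 14.7 tcp cutter mm [ 41.7 133.1] z 48.8 down [ 0.183  0.003 -0.983] tooly ang in cutter 0.6 toolz -89.7 F cutter [-0.3 12.   0.1] w 0.01679175080552973 q6 [ 0.2   0.4  -0.31  0.68 -0.03  1.62]
[ 70.68181697 -79.28038436]
[ 12.73665998 -79.13421173]
[ 15.9639618  -81.10589072]
[ 59.50029787 -82.21751202]
knob [-74.68149951 -82.64284095]
```

{"method": "arm_command", "body": {
  "motion": [
    {"x": 0,"y": -0.001,"z": -0.01,"roll": 0,"fingers": 0.2},
    {"x": 0,"y": -0.002,"z": -0.02,"roll": 0,"fingers": 0.2},
    {"x": -0.02,"y": 0,"z": -0.02,"roll": 0,"fingers": 0.2},
    {"x": -0.03,"y": 0,"z": -0.02,"roll": 0,"fingers": 0.2},
    {"x": -0.03,"y": 0,"z": -0.03,"roll": 0,"fingers": 0.2},
    {"x": -0.03,"y": 0,"z": -0.03,"roll": 0,"fingers": 0.2},
    {"x": 0,"y": -0.01,"z": -0.03,"roll": 0,"fingers": 0.2},
    {"x": 0,"y": -0.02,"z": -0.03,"roll": 0,"fingers": 0.2}
  ]
}}

```text
clock: 15.37
eef_pos: [0.4804, 0.2814, 0.1474]
tool_rot: [0.504, 0.473, -0.428, 0.583]
ft_force: [-0.4, 0.4, -0.0]
grip_width: 0.0172
```

```bash
python3 -c "
from h import *
st(); snap('top','t13'); snap('scene','s13')
f=L('t13')['f'][165:295,250:410,::-1]; cv2.imwrite('pics/t13c.png',cv2.convertScaleAbs(cv2.resize(f,None,fx=5,fy=5,interpolation=2),alpha=1.5))
f=L('s13')['f'][180:350,230:450,::-1]; cv2.imwrite('pics/s13c.png',cv2.convertScaleAbs(cv2.resize(f,None,fx=3.5,fy=3.5,interpolation=2),alpha=1.4))"
```

```text
t 15.3667 tcp cutter mm [ -9.5 320.3] z 147.4 down [ 0.187 -0.021 -0.982] tooly ang in cutter -0.5 toolz -91.0 F cutter [-0.4  0.5 -0. ] w 0.017150536833730672 q6 [ 0.6   0.3  -0.17  0.97 -0.12  2.03]
```

View pics/t13c.png

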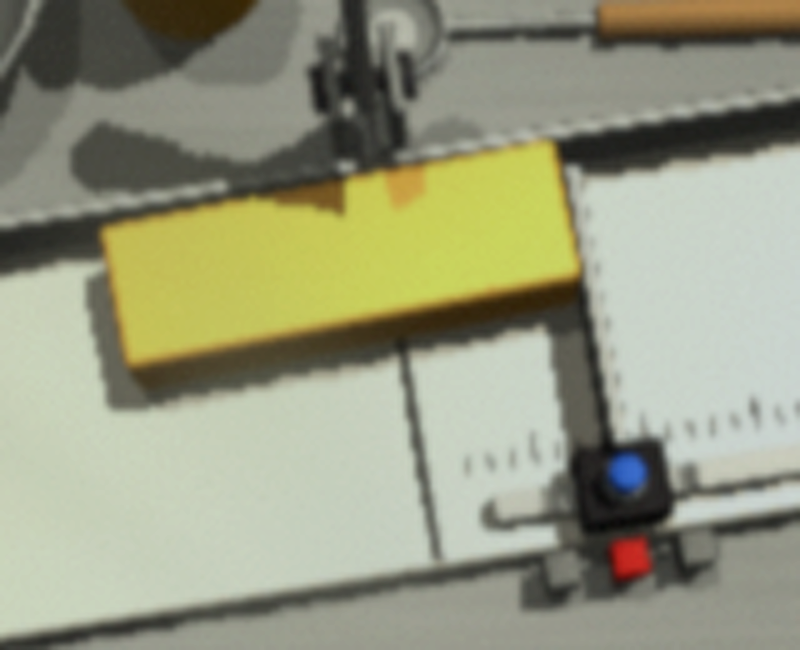

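View pics/s13c.png

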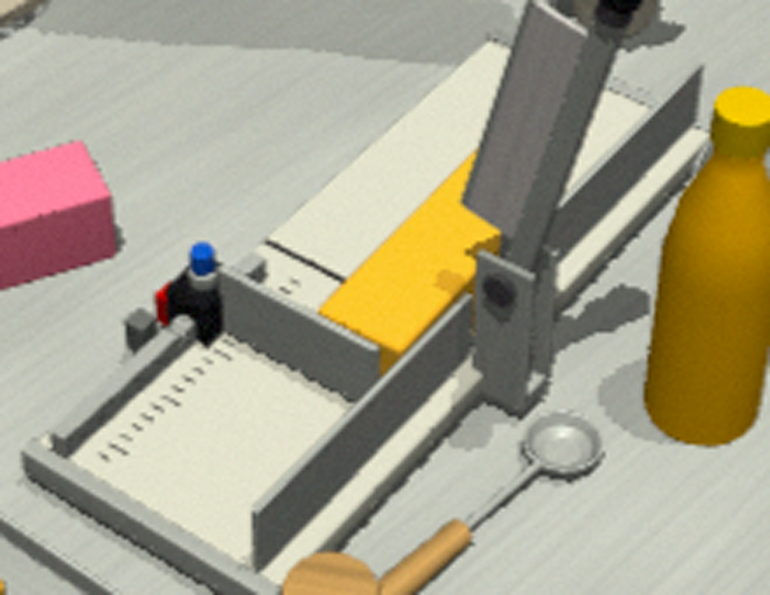

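```bash
python3 -c "
from h import *
p=np.load('p.npy'); c=L('t13')
P=np.array([inv(p,ray(c,(u[0]/5+250,u[1]/5+165),.09)) for u in [(103,228),(556,140),(580,273),(129,368)]]);print(P)
# color-edge rect
f=cv2.cvtColor(c['f'],cv2.COLOR_RGB2HSV)[165:295,250:410]; m=((f[:,:,0]>18)&(f[:,:,0]<35)&(f[:,:,1]>110)&(f[:,:,2]>100)).astype('uint8')
n,l,s,_=cv2.connectedComponentsWithStats(m); i=1+s[1:,4].argmax(); y,x=np.nonzero(l==i); m2=cv2.morphologyEx((l==i).astype('uint8'),cv2.MORPH_CLOSE,np.ones((9,9)))
# top edge fit per column / bottom
cols=range(275,360,1); top=[];bot=[]
for cc in cols:
    yy=np.nonzero(m2[:,cc-250])[0]; top.append(inv(p,ray(c,(cc,yy.min()+165-.5),.09))); bot.append(inv(p,ray(c,(cc,yy.max()+165+.5),.09)))
for e in (top,bot):
    e=np.array(e); k=np.polyfit(e[:,1],e[:,0],1); print(np.degrees(k[0]),np.polyval(k,[120,20,-80]))
"
```

```text
[[ 65.33021943 118.92099325]
 [ 71.62682017 -79.00907155]
 [ 12.30709069 -79.05883271]
 [  3.09695972 116.77120483]]
-2.4007145722481886 [64.6816382  68.87167557 73.06171294]
-2.052715141126698 [ 5.33097188  8.91363566 12.49629945]
```

```bash
python3 -c "
from h import *
st((-55,75,120))"
```

```text
t 15.4667 tcp cutter mm [-13.1 322.9] z 145.8 down [ 0.182 -0.021 -0.983] tooly ang in cutter -0.1 toolz -90.5 F cutter [ 0.2 -0.5  0.5] w 0.01706759037262042 q6 [ 0.6   0.3  -0.17  0.97 -0.12  2.03]
tool delta mm [ 29.2 -45.6 246.9]
```

{"method": "arm_command", "body": {
  "motion": [
    {"x": 0,"y": -0.02,"z": 0.02,"roll": 0,"fingers": 0},
    {"x": 0,"y": -0.02,"z": 0.035,"roll": 0,"fingers": 0},
    {"x": 0,"y": -0.01,"z": 0.035,"roll": 0,"fingers": 0},
    {"x": 0,"y": 0,"z": 0.035,"roll": 0,"fingers": 0},
    {"x": 0,"y": 0,"z": 0.035,"roll": 0,"fingers": 0},
    {"x": 0,"y": 0,"z": 0.035,"roll": 0,"fingers": 0},
    {"x": 0,"y": 0,"z": 0.025,"roll": 0,"fingers": 0},
    {"x": 0,"y": 0,"z": 0.01,"roll": 0,"fingers": 0}
  ]
}}

```text
clock: 16.13
eef_pos: [0.4552, 0.0363, 0.146]
tool_rot: [0.494, 0.473, -0.429, 0.591]
ft_force: [0.4, -0.1, 0.3]
grip_width: -0.0
```

```bash
python3 -c "
from h import *
st((-50,75,46))"
```

```text
t 16.1333 tcp cutter mm [-68.2  81. ] z 146.0 down [ 0.185 -0.04  -0.982] tooly ang in cutter 0.6 toolz -90.1 F cutter [ 0.4 -0.2  0.3] w -7.007789606802874e-07 q6 [ 0.12  0.08 -0.44  0.87 -0.06  1.54]
tool delta mm [ 1.018e+02  1.000e-01 -6.000e-01]
```

{"method": "arm_command", "body": {
  "motion": [
    {"x": 0.022,"y": 0,"z": 0,"roll": 0,"fingers": 0},
    {"x": 0.024,"y": 0,"z": 0,"roll": 0,"fingers": 0},
    {"x": 0.024,"y": 0,"z": 0,"roll": 0,"fingers": 0},
    {"x": 0.016,"y": 0,"z": 0,"roll": 0,"fingers": 0},
    {"x": 0.004,"y": 0,"z": 0,"roll": 0,"fingers": 0}
  ]
}}

```text
clock: 16.55
eef_pos: [0.4746, 0.0194, 0.0577]
tool_rot: [0.496, 0.463, -0.435, 0.592]
ft_force: [-0.3, -0.1, -0.1]
grip_width: 0.0003
```

```bash
python3 -c "
from h import *
st((-20,75,46))"
```

```text
t 16.55 tcp cutter mm [-51.3  61.6] z 57.7 down [ 0.192 -0.056 -0.98 ] tooly ang in cutter -0.3 toolz -91.2 F cutter [-0.3 -0.  -0.1] w 0.000342203678483446 q6 [ 0.09  0.23 -0.54  0.61 -0.07  1.53]
tool delta mm [ 16.1  28.5 -14.9]
```

{"method": "arm_command", "body": {
  "motion": [
    {"x": 0.006,"y": 0.012,"z": -0.007,"roll": 0,"fingers": 0},
    {"x": 0.006,"y": 0.01,"z": -0.005,"roll": 0,"fingers": 0}
  ]
}}

```text
clock: 16.72
eef_pos: [0.4937, 0.0299, 0.0471]
tool_rot: [0.494, 0.463, -0.439, 0.591]
ft_force: [0.5, -0.2, -0.1]
grip_width: -0.0
```

```bash
python3 -c "
from h import *
st((-10,75,46))"
```

```text
t 16.7167 tcp cutter mm [-30.9  69.4] z 47.1 down [ 0.186 -0.062 -0.981] tooly ang in cutter -0.6 toolz -91.4 F cutter [ 0.5 -0.3 -0.1] w -1.771756192141095e-05 q6 [ 0.11  0.28 -0.5   0.61 -0.08  1.55]
tool delta mm [ 4.3 20.4 -6.2]
```

{"method": "arm_command", "body": {
  "motion": [
    {"x": 0.002,"y": 0.008,"z": -0.001,"roll": 0,"fingers": 0},
    {"x": 0.002,"y": 0.006,"z": -0.001,"roll": 0,"fingers": 0}
  ]
}}

```text
clock: 16.88
eef_pos: [0.5084, 0.0323, 0.0451]
tool_rot: [0.493, 0.462, -0.441, 0.591]
ft_force: [1.4, 0.6, -0.4]
grip_width: -0.0001
```

```bash
python3 -c "
from h import *
st((-3,75,46))"
```

```text
t 16.8833 tcp cutter mm [-16.1  69.8] z 45.1 down [ 0.184 -0.065 -0.981] tooly ang in cutter -0.6 toolz -91.5 F cutter [ 1.5  0.4 -0.4] w -7.272799733374665e-05 q6 [ 0.11  0.31 -0.46  0.62 -0.09  1.56]
tool delta mm [ 0.9 13.  -5.5]
```

{"method": "arm_command", "body": {
  "motion": [
    {"x": 0.001,"y": 0.005,"z": 0,"roll": 0,"fingers": 0},
    {"x": 0.001,"y": 0.004,"z": 0,"roll": 0,"fingers": 0}
  ]
}}

```text
clock: 17.05
eef_pos: [0.5181, 0.033, 0.0453]
tool_rot: [0.493, 0.462, -0.441, 0.591]
ft_force: [-6.7, 0.8, 4.8]
grip_width: -0.0
```

```bash
python3 -c "
from h import *
st((-3,75,46))"
```

```text
t 17.05 tcp cutter mm [-6.3 69.1] z 45.3 down [ 0.183 -0.066 -0.981] tooly ang in cutter -0.6 toolz -91.5 F cutter [-6.5  1.7  4.8] w -1.959514302968348e-05 q6 [ 0.11  0.33 -0.43  0.63 -0.09  1.56]
tool delta mm [-0.7  3.3 -5.9]
```

{"method": "arm_command", "body": {
  "motion": [
    {"x": 0.001,"y": 0.003,"z": 0,"roll": 0,"fingers": 0}
  ]
}}

```text
clock: 17.13
eef_pos: [0.5203, 0.0335, 0.045]
tool_rot: [0.492, 0.463, -0.441, 0.59]
ft_force: [-8.5, 1.9, 8.7]
grip_width: -0.0001
```

```bash
python3 -c "
from h import *
st((-3,75,46))"
```

```text
t 17.1333 tcp cutter mm [-4.1 69.3] z 45.0 down [ 0.181 -0.065 -0.981] tooly ang in cutter -0.6 toolz -91.4 F cutter [-8.2  3.   8.7] w -7.829325160902615e-05 q6 [ 0.11  0.33 -0.43  0.64 -0.09  1.56]
tool delta mm [-1.3  1.2 -5.6]
```

{"method": "arm_command", "body": {
  "motion": [
    {"x": 0.001,"y": 0.003,"z": 0,"roll": 0,"fingers": 0}
  ]
}}

```text
clock: 17.22
eef_pos: [0.5219, 0.0339, 0.045]
tool_rot: [0.491, 0.464, -0.442, 0.59]
ft_force: [-14.8, 0.3, 13.8]
grip_width: 0.0
```

```bash
python3 -c "
from h import *
st((-3,75,46))"
```

```text
t 17.2167 tcp cutter mm [-2.5 69.5] z 45.0 down [ 0.178 -0.065 -0.982] tooly ang in cutter -0.6 toolz -91.4 F cutter [-14.6   2.3  13.8] w 3.050113831149571e-05 q6 [ 0.11  0.34 -0.42  0.64 -0.08  1.56]
tool delta mm [-1.6 -0.4 -5.4]
```

```bash
cat > ck.py <<'E'
from h import *
import sys
def ck(n):
    p=np.load('p.npy'); c=L(n)
    f=cv2.cvtColor(c['f'],cv2.COLOR_RGB2HSV)[165:295,250:410]; m=((f[:,:,0]>18)&(f[:,:,0]<35)&(f[:,:,1]>110)&(f[:,:,2]>100)).astype('uint8')
    k,l,s,_=cv2.connectedComponentsWithStats(m); i=1+s[1:,4].argmax(); m2=cv2.morphologyEx((l==i).astype('uint8'),cv2.MORPH_CLOSE,np.ones((9,9)))
    e=[]
    for cc in range(275,358):
        yy=np.nonzero(m2[:,cc-250])[0]
        if len(yy): e.append(inv(p,ray(c,(cc,yy.min()+165-.5),.09)))
    e=np.array(e); k=np.polyfit(e[:,1],e[:,0],1); print('far edge deg',np.degrees(k[0]),np.polyval(k,[120,20,-80]))
    g=c['f'][175:295,325:450].astype(int); y,x=np.nonzero(g[:,:,2]-g[:,:,0]>60); print('knob',inv(p,ray(c,(x.mean()+325,y.mean()+175),.095)))
    cv2.imwrite('pics/'+n+'c.png',cv2.convertScaleAbs(cv2.resize(c['f'][165:295,250:410,::-1],None,fx=5,fy=5,interpolation=2),alpha=1.5))
snap('top',sys.argv[1]); ck(sys.argv[1]); st()
E
python3 ck.py t14
```

```text
far edge deg -0.7726436204130686 [69.92217557 71.27069308 72.61921059]
knob [-74.68149951 -82.64284095]
t 17.2667 tcp cutter mm [-2.7 69.5] z 45.0 down [ 0.177 -0.065 -0.982] tooly ang in cutter -0.5 toolz -91.4 F cutter [-8.9  1.7  9.9] w -7.786780974463955e-05 q6 [ 0.11  0.34 -0.42  0.64 -0.08  1.56]
```

View pics/t14c.png

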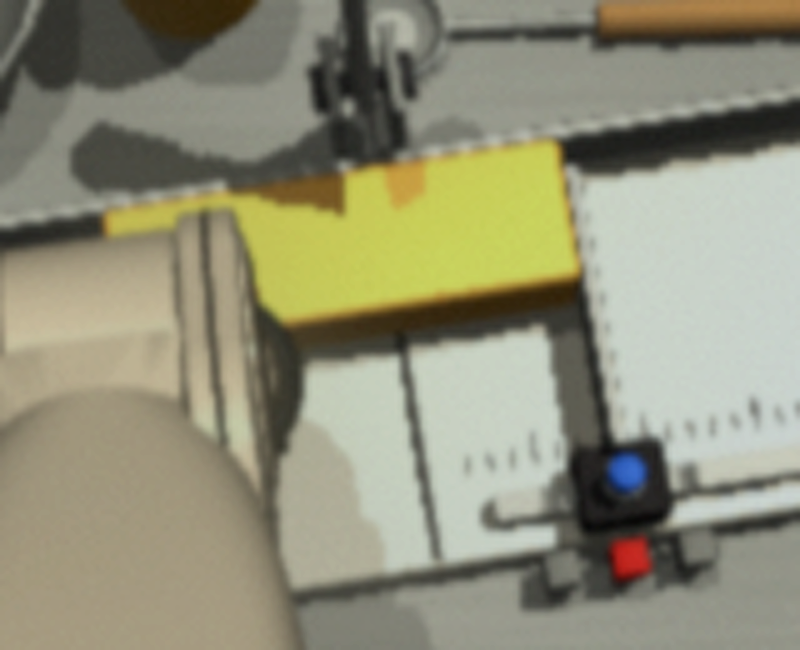

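{"method": "arm_command", "body": {
  "motion": [
    {"x": 0,"y": 0.003,"z": -0.001,"roll": 0,"fingers": 0}
  ]
}}

```text
clock: 17.35
eef_pos: [0.5215, 0.0341, 0.0454]
tool_rot: [0.489, 0.465, -0.444, 0.589]
ft_force: [-10.0, -4.3, 4.9]
grip_width: -0.0003
```

```bash
python3 ck.py t15
```

```text
far edge deg -0.7726436204130686 [69.92217557 71.27069308 72.61921059]
knob [-74.68149951 -82.64284095]
t 17.4 tcp cutter mm [-2.8 69.6] z 45.3 down [ 0.172 -0.068 -0.983] tooly ang in cutter -0.6 toolz -91.4 F cutter [-9.1 -1.7  6.8] w 0.00011858486160280977 q6 [ 0.12  0.34 -0.41  0.65 -0.09  1.56]
```

{"method": "arm_command", "body": {
  "motion": [
    {"x": 0.0005,"y": 0.005,"z": -0.001,"roll": 0,"fingers": 0}
  ]
}}

```text
clock: 17.48
eef_pos: [0.5214, 0.0339, 0.0451]
tool_rot: [0.487, 0.467, -0.448, 0.587]
ft_force: [-19.1, -3.5, 18.1]
grip_width: 0.0
```

```bash
python3 ck.py t16
```

```text
far edge deg -4.361437911552853 [61.1291199  68.74126507 76.35341024]
knob [-74.68149951 -82.64284095]
t 17.5333 tcp cutter mm [-3.1 69.5] z 45.2 down [ 0.162 -0.072 -0.984] tooly ang in cutter -0.6 toolz -91.4 F cutter [-16.8  -1.8  15.3] w 0.00030733438148594964 q6 [ 0.12  0.35 -0.4   0.67 -0.09  1.56]
```

{"method": "arm_command", "body": {
  "motion": [
    {"x": 0,"y": -0.012,"z": 0,"roll": 0,"fingers": 0},
    {"x": 0,"y": -0.025,"z": 0,"roll": 0,"fingers": 0},
    {"x": -0.02,"y": -0.01,"z": -0.01,"roll": 0,"fingers": 0},
    {"x": -0.03,"y": 0,"z": -0.03,"roll": 0,"fingers": 0.2},
    {"x": -0.03,"y": 0.01,"z": -0.035,"roll": 0,"fingers": 0.2},
    {"x": -0.02,"y": 0.01,"z": -0.035,"roll": 0,"fingers": 0.2},
    {"x": 0,"y": 0.01,"z": -0.035,"roll": 0,"fingers": 0.2},
    {"x": 0,"y": 0.01,"z": -0.03,"roll": 0,"fingers": 0.2}
  ]
}}

```text
clock: 18.2
eef_pos: [0.4745, 0.2089, 0.1314]
tool_rot: [0.489, 0.462, -0.454, 0.584]
ft_force: [1.3, -1.2, -0.2]
grip_width: 0.0171
```

```bash
python3 ck.py t17
```

```text
far edge deg -0.7726436204130686 [69.92217557 71.27069308 72.61921059]
knob [-74.87461888 -82.66740135]
t 18.25 tcp cutter mm [-21.7 254.9] z 132.1 down [ 0.166 -0.072 -0.984] tooly ang in cutter -1.3 toolz -92.2 F cutter [5.1 4.8 1. ] w 0.016812004853008183 q6 [ 0.51  0.27 -0.24  0.95 -0.14  1.96]
```

View pics/t17c.png

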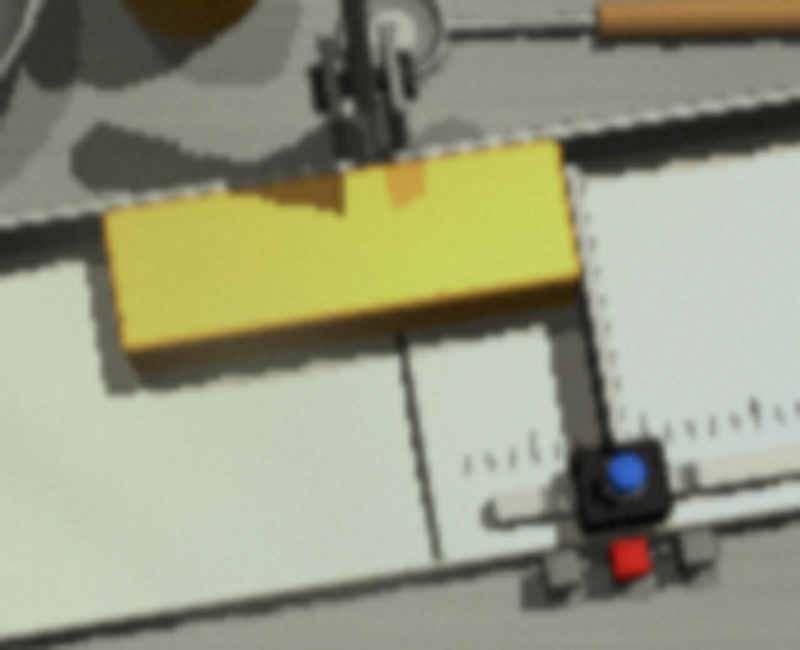

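```bash
python3 -c "
from h import *
st((43,175,110)); p=np.load('p.npy'); c=L('t17')
for u in [(105,212),(559,140),(580,272),(124,352)]: print(inv(p,ray(c,(u[0]/5+250,u[1]/5+165),.09)))"
```

```text
t 18.25 tcp cutter mm [-21.7 254.9] z 132.1 down [ 0.166 -0.072 -0.984] tooly ang in cutter -1.3 toolz -92.2 F cutter [5.1 4.8 1. ] w 0.016812004853008183 q6 [ 0.51  0.27 -0.24  0.95 -0.14  1.96]
tool delta mm [39.2 62.3 75.1]
[ 72.16276388 117.06198507]
[ 71.41391893 -80.27925044]
[ 12.73665998 -79.13421173]
[ 10.29396762 117.86698858]
```

{"method": "arm_command", "body": {
  "motion": [
    {"x": 0,"y": 0.02,"z": 0.015,"roll": -0.02,"fingers": 0.2},
    {"x": 0.01,"y": 0.022,"z": 0.018,"roll": -0.02,"fingers": 0.2},
    {"x": 0.02,"y": 0.018,"z": 0.018,"roll": 0,"fingers": 0.2},
    {"x": 0.02,"y": 0.005,"z": 0.008,"roll": 0,"fingers": 0.2}
  ]
}}

```text
clock: 18.58
eef_pos: [0.5633, 0.1694, 0.1053]
tool_rot: [0.479, 0.473, -0.431, 0.601]
ft_force: [0.0, 0.2, -0.6]
grip_width: 0.0169
```

```bash
python3 -c "
from h import *
st((42,160,50))"
```

```text
t 18.5833 tcp cutter mm [ 57.2 197.9] z 105.3 down [ 0.181 -0.065 -0.981] tooly ang in cutter 2.0 toolz -88.9 F cutter [ 0.1  0.2 -0.6] w 0.016921924564803046 q6 [ 0.36  0.39 -0.15  0.88 -0.12  1.75]
tool delta mm [ 55.1 -25.5  32.3]
```

{"method": "arm_command", "body": {
  "motion": [
    {"x": 0.008,"y": -0.016,"z": 0.006,"roll": 0.02,"fingers": 0.2},
    {"x": 0.018,"y": -0.008,"z": 0.006,"roll": 0.01,"fingers": 0.2},
    {"x": 0.016,"y": -0.004,"z": 0.006,"roll": 0,"fingers": 0.2}
  ]
}}

```text
clock: 18.83
eef_pos: [0.5512, 0.1417, 0.0607]
tool_rot: [0.491, 0.463, -0.438, 0.594]
ft_force: [-0.3, 0.4, -0.4]
grip_width: 0.0172
```

```bash
python3 -c "
from h import *
st((42,145,48))"
```

```text
t 18.8333 tcp cutter mm [ 41.4 172.2] z 60.7 down [ 0.187 -0.065 -0.98 ] tooly ang in cutter -0.0 toolz -90.9 F cutter [-0.2  0.4 -0.4] w 0.017156118912180537 q6 [ 0.32  0.4  -0.27  0.74 -0.12  1.75]
tool delta mm [15.  -1.7 26. ]
```

{"method": "arm_command", "body": {
  "motion": [
    {"x": 0.008,"y": -0.001,"z": 0.008,"roll": 0,"fingers": 0.2},
    {"x": 0.004,"y": 0,"z": 0.009,"roll": 0,"fingers": 0.2},
    {"x": 0.001,"y": 0,"z": 0.006,"roll": 0,"fingers": 0.2}
  ]
}}

```text
clock: 19.08
eef_pos: [0.5533, 0.1142, 0.0467]
tool_rot: [0.489, 0.464, -0.44, 0.593]
ft_force: [-0.1, -0.5, 0.3]
grip_width: 0.0173
```

```bash
python3 -c "
from h import *
st((42,131,48))"
```

```text
t 19.0833 tcp cutter mm [ 39.7 144.7] z 46.7 down [ 0.182 -0.068 -0.981] tooly ang in cutter -0.0 toolz -90.9 F cutter [-0.1 -0.5  0.3] w 0.017319436293178756 q6 [ 0.26  0.41 -0.3   0.7  -0.11  1.7 ]
tool delta mm [ 0.4  2.5 13.8]
```

{"method": "arm_command", "body": {
  "motion": [
    {"x": 0,"y": 0.001,"z": 0.004,"roll": 0,"fingers": 0.2},
    {"x": 0,"y": 0.0005,"z": 0.003,"roll": 0,"fingers": 0.2}
  ]
}}

```text
clock: 19.25
eef_pos: [0.5568, 0.1058, 0.0488]
tool_rot: [0.49, 0.463, -0.44, 0.593]
ft_force: [0.1, -0.7, 0.3]
grip_width: 0.017
```

```bash
python3 -c "
from h import *
st((42,131,48))"
```

```text
t 19.25 tcp cutter mm [ 42.  135.9] z 48.8 down [ 0.184 -0.068 -0.981] tooly ang in cutter -0.1 toolz -91.0 F cutter [ 0.  -0.7  0.3] w 0.017003129004820604 q6 [ 0.25  0.41 -0.29  0.71 -0.11  1.68]
tool delta mm [ 1.2 -0.1  4.8]
```

{"method": "arm_command", "body": {
  "motion": [
    {"x": 0,"y": 0,"z": 0.002,"roll": 0,"fingers": 0.2},
    {"x": 0,"y": 0,"z": 0.002,"roll": 0,"fingers": 0.2}
  ]
}}

```text
clock: 19.42
eef_pos: [0.5591, 0.1017, 0.0511]
tool_rot: [0.491, 0.463, -0.439, 0.594]
ft_force: [-1.0, 4.1, -2.7]
grip_width: 0.017
```

```bash
python3 -c "
from h import *
st((42,131,48))"
```

```text
t 19.4167 tcp cutter mm [ 43.8 131.5] z 51.1 down [ 0.187 -0.067 -0.98 ] tooly ang in cutter -0.1 toolz -91.1 F cutter [-0.4  4.2 -2.7] w 0.01695344685230714 q6 [ 0.24  0.41 -0.29  0.71 -0.11  1.67]
tool delta mm [ 2.8 -2.3  0.2]
```

{"method": "arm_command", "body": {
  "motion": [
    {"x": 0.001,"y": 0,"z": 0.002,"roll": 0,"fingers": 0.2}
  ]
}}

```text
clock: 19.5
eef_pos: [0.5593, 0.1016, 0.0509]
tool_rot: [0.492, 0.464, -0.437, 0.593]
ft_force: [-5.4, 9.3, 4.3]
grip_width: 0.0173
```

```bash
python3 ck.py t18
```

```text
far edge deg -0.7726436204130686 [69.92217557 71.27069308 72.61921059]
knob [-74.68149951 -82.64284095]
t 19.55 tcp cutter mm [ 43.9 131.5] z 50.9 down [ 0.186 -0.061 -0.981] tooly ang in cutter -0.1 toolz -90.9 F cutter [-1.9  4.8  3.3] w 0.016998683476980733 q6 [ 0.23  0.41 -0.29  0.7  -0.1   1.67]
```

{"method": "arm_command", "body": {
  "motion": [
    {"x": 0.0005,"y": 0,"z": 0.002,"roll": 0,"fingers": 0.2}
  ]
}}

```text
clock: 19.63
eef_pos: [0.5592, 0.1017, 0.051]
tool_rot: [0.492, 0.466, -0.436, 0.592]
ft_force: [-1.3, 4.4, -0.6]
grip_width: 0.017
```

```bash
python3 ck.py t19
```

```text
far edge deg -0.7726436204130686 [69.92217557 71.27069308 72.61921059]
knob [-74.87461888 -82.66740135]
t 19.6833 tcp cutter mm [ 43.8 131.5] z 51.0 down [ 0.186 -0.057 -0.981] tooly ang in cutter 0.0 toolz -90.8 F cutter [-0.9  5.9  1.3] w 0.01713027098909003 q6 [ 0.23  0.41 -0.29  0.7  -0.1   1.66]
```

View pics/t19c.png

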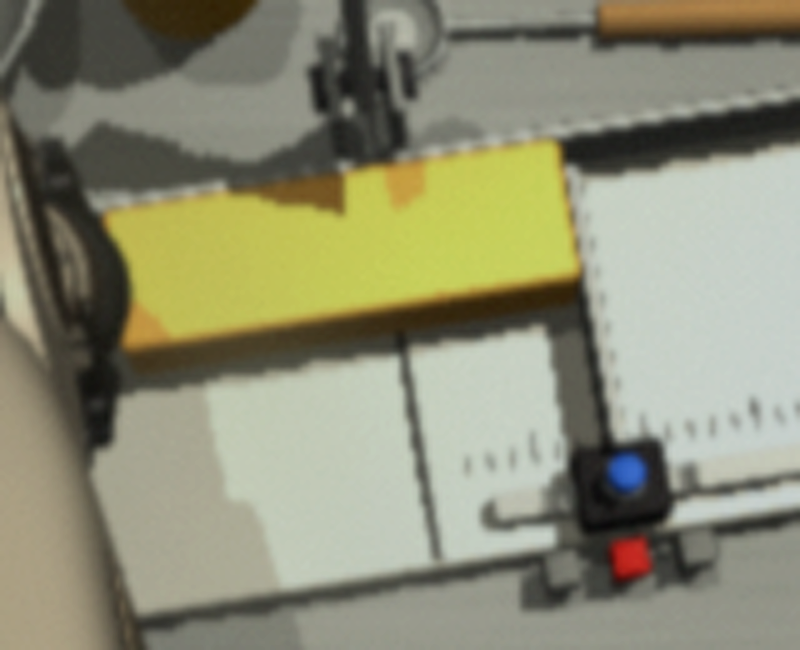

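{"method": "arm_command", "body": {
  "motion": [
    {"x": 0.0005,"y": 0,"z": 0.003,"roll": 0,"fingers": 0.2}
  ]
}}

```text
clock: 19.77
eef_pos: [0.5592, 0.1016, 0.0511]
tool_rot: [0.493, 0.468, -0.433, 0.591]
ft_force: [-2.8, 7.9, 1.9]
grip_width: 0.0174
```

```bash
python3 ck.py t20
```

```text
far edge deg -0.7726436204130686 [69.92217557 71.27069308 72.61921059]
knob [-74.68149951 -82.64284095]
t 19.8167 tcp cutter mm [ 43.8 131.4] z 51.1 down [ 0.185 -0.05  -0.981] tooly ang in cutter 0.2 toolz -90.6 F cutter [-1.6  8.1 -0.3] w 0.016960114096628558 q6 [ 0.23  0.4  -0.29  0.7  -0.09  1.66]
```

{"method": "arm_command", "body": {
  "motion": [
    {"x": 0.0005,"y": 0,"z": 0.004,"roll": 0,"fingers": 0.2}
  ]
}}

```text
clock: 19.9
eef_pos: [0.5592, 0.1015, 0.0512]
tool_rot: [0.494, 0.472, -0.43, 0.59]
ft_force: [-2.7, 10.5, 1.3]
grip_width: 0.0173
```

```bash
python3 ck.py t21
```

```text
far edge deg -0.7726436204130686 [69.92217557 71.27069308 72.61921059]
knob [-74.68149951 -82.64284095]
t 19.95 tcp cutter mm [ 43.7 131.2] z 51.2 down [ 0.184 -0.042 -0.982] tooly ang in cutter 0.3 toolz -90.3 F cutter [-0.6  9.5  0.3] w 0.01784447422683211 q6 [ 0.22  0.4  -0.29  0.7  -0.08  1.65]
```

{"method": "arm_command", "body": {
  "motion": [
    {"x": 0,"y": 0,"z": -0.01,"roll": 0,"fingers": 0.2},
    {"x": 0,"y": -0.001,"z": -0.025,"roll": 0,"fingers": 0.2},
    {"x": -0.015,"y": 0,"z": -0.025,"roll": 0,"fingers": 0.2},
    {"x": -0.03,"y": 0,"z": -0.025,"roll": 0,"fingers": 0.2},
    {"x": -0.03,"y": -0.01,"z": -0.025,"roll": 0,"fingers": 0.2},
    {"x": -0.03,"y": -0.02,"z": -0.02,"roll": 0,"fingers": 0.2},
    {"x": 0,"y": -0.03,"z": -0.02,"roll": 0,"fingers": 0.2},
    {"x": 0,"y": -0.03,"z": -0.02,"roll": 0,"fingers": 0.2}
  ]
}}

```text
clock: 20.62
eef_pos: [0.4332, 0.2714, 0.1343]
tool_rot: [0.5, 0.467, -0.428, 0.591]
ft_force: [-0.6, 0.0, 0.0]
grip_width: 0.0174
```

```bash
python3 ck.py t22; python3 -c "
from h import *
snap('scene','s22'); f=L('s22')['f'][180:350,230:450,::-1]; cv2.imwrite('pics/s22c.png',cv2.convertScaleAbs(cv2.resize(f,None,fx=3.5,fy=3.5,interpolation=2),alpha=1.4))
a=L('top0')['f'].astype(int);b=L('t22')['f'].astype(int);st()"
```

```text
far edge deg -0.7726436204130686 [69.92217557 71.27069308 72.61921059]
knob [-74.87461888 -82.66740135]
t 20.6667 tcp cutter mm [-63.3 319.8] z 132.8 down [ 0.192 -0.037 -0.981] tooly ang in cutter 0.2 toolz -90.5 F cutter [-5.3  1.1 -1.3] w 0.017143174878222787 q6 [ 0.66  0.23 -0.3   0.91 -0.15  2.08]
t 20.7167 tcp cutter mm [-61.3 317.9] z 132.7 down [ 0.194 -0.039 -0.98 ] tooly ang in cutter 0.3 toolz -90.5 F cutter [-0.1  0.2 -0.2] w 0.01710180760743745 q6 [ 0.65  0.23 -0.3   0.91 -0.15  2.08]
```

View pics/t22c.png

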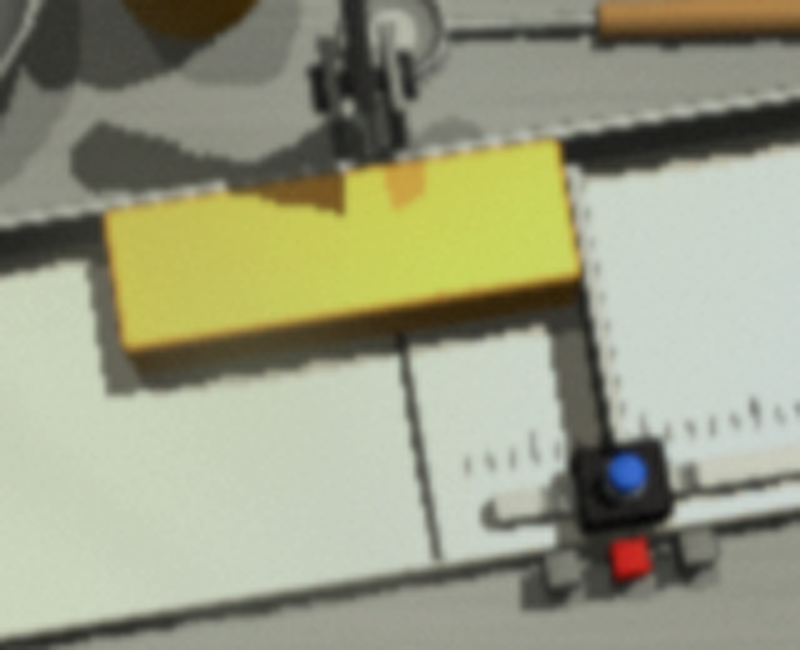

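View pics/s22c.png

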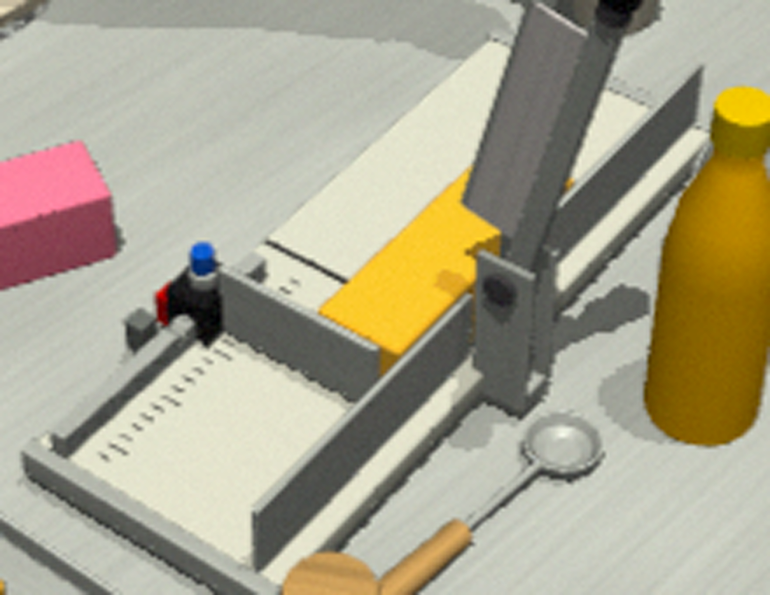

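View pics/t22.png

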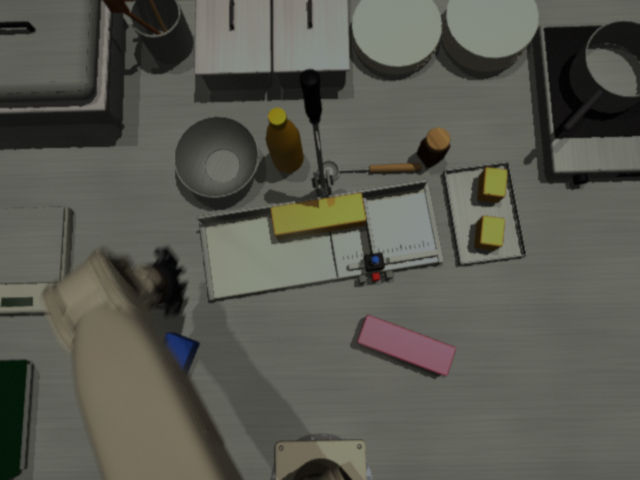

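```bash
python3 -c "
from h import *
print(job_done())"
```

```text
the job is handed in; nothing more can be done
None
```

The stop is at the red clip's notch, and the cheese lies along the back fence with its end up against the stop. I handed the job in at about 21 s on the robot's clock, with the robot touching nothing.

**What I did:** I pushed the stop past the first notch to the middle one, where the red clip is. Then I pushed the cheese sideways against the fence and along the fence to the stop. That second push left the cheese about 2° askew, so I pressed it flat again and gently re-seated it against the stop.

**Last checks:**
- **Stop:** the knob is at y = -82.7 mm in the cutter frame (the notch is at -83) and did not move during the final pushes. I saw no direct reading of the click pin. That it is clicked in rests on its position and on it holding against the cheese.
- **Fence:** the cheese did not move when pressed sideways with about 17–19 N.
- **Stop contact:** the cheese did not move when pushed along the fence with about 10 N, against about 5 N when sliding. Its end face measured y = -79 to -80 mm, and the stop's face is at -80.
- **Other items:** by eye in the last top picture, the bottle, jar, bowl, spoon and portions look unmoved. The ramekin was hidden under the raised arm, so I could not check it, but I did not touch it.

**What disagreed or was less clean:**
- **Edge angle:** one automatic edge fit gave the cheese's far edge as 0.8° off the fence, while the hand-read corners gave about 0.2°. I trusted the corners and the press test.
- **Force spikes:** I saw brief spikes of about 33 N at the first notch and about 32 N while sliding the cheese past the cutting line. The cheese slid on normally after that one.
- **Tool tilt:** the tool tilted up to about 11° over the run, which I could not correct.

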